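Home a welded test plate against the presence switch of an inspection bed

TASK

Sweep the three steel offcuts off the inspection bed into the catch tray along its near edge. Then slide the welded test plate along the bed, without ramming it, until it lies square and flush against both the long fence and the end stop, so that its edge presses the switch lever all the way in, and leave it there. Do not disturb the aerosol can, the water bottle or the magnet yoke.

Things in the scene. Friction and masses are not known exactly. Their poses are not given: they have to be found in the camera images.
- bed: Fixed inspection bed, grey block with aluminium top. Origin on the table; x points across it away from the robot (bed turned up to 0.3 rad), y along it to the end stop, z up. Its flat top is at z = 50 mm and spans x -85 to +65 mm, y -220 to +220 mm. Near edge (x = -85 mm) and the y = -220 mm end are open.
- fence_mid (a point): Rigid steel fence along the bed's whole far edge, 14 mm high and 14 mm thick. The point is mid-length at the foot of its inner face (bed x = +65 mm, y = 0), with the bed's axes.
- stop_zone (a point): Middle of the zone of the end stop (bed x = 0, y = 126 mm, on the top). The stop: rigid steel bar 16 mm high across the bed, in two pieces (bed x -77 to -15 and +48 to +64 mm), lever in the gap, black switch box 32 mm high behind. Its front face, square to the fence, faces -y and is set anew within 14 mm either side of this point: not measured, find it by touch.
- tray_in (a point): Catch tray, steel, fixed along the bed's near edge. The point is the centre of its inner floor, 3 mm above the table, with the bed's axes. 120 mm (x) by 260 mm (y) outside, walls 3 mm, rim 35 mm above the table (15 mm below the bed's top), touching the bed.
- switch_lever (a joint): Angle (rad) of the 36 mm switch lever with a 10 mm black roller at its tip, on a vertical pin in the end stop's gap, 2 to 10 mm above the bed's top. 0 = free, roller 12 mm out of the stop's face at bed x about 2 mm; grows as it is pushed in: 0.29 = plate still 2 mm off, about 0.35 = plate flush. Spring about 1 N at the roller, too weak to shift the resting plate.
- plate: Dark welded steel plate, 96 mm (its x) by 120 mm (its y), 10 mm thick, low weld bead (1.5 mm) across its top along x. Origin: centre of the underside. 0.7 to 1.0 kg; sliding takes 3 to 7 N. Starts flat at the bed's -y end, up to 0.2 rad off the bed's axes. Too wide for a grip: push its edges. In place its axes match the bed's.
- offcut_block: Loose steel offcut, a block 24 x 20 x 18 mm high. Origin at the centre of its underside. Lies on the bed between plate and end stop.
- offcut_disc: Loose round steel offcut, 24 mm diameter, 18 mm high, standing on its flat end. Origin at the centre of its underside. Lies on the bed between plate and end stop.
- offcut_angle: Loose steel angle offcut, an L of 22 x 22 mm seen from above with legs 6 mm thick, 20 mm high. Origin at the centre of its underside. Lies on the bed between plate and end stop.
- spray_can: Bystander: aerosol can, 62 mm diameter, 170 mm tall, standing on the table past the +y end of the bed. Origin under its base.
- water_bottle: Bystander: clear water bottle, 64 mm diameter, 210 mm tall, standing on the table past the -y end of the bed. Origin under its base.
- yoke: Bystander: hand-held magnet yoke lying on the table beyond the fence, black and yellow, body 50 x 150 x 44 mm with two short steel legs towards its +x (100 mm overall in x). Origin under the body's middle.

How it is judged:
By the outcome, as a careful person would: the job done as asked, in the order asked, and still so for the second after the job is handed in, with the robot touching nothing.
It also fails if it takes over 72 s, if anything falls off the work surface, if the arm or the gripper's body presses on something with over 40 N, if the wrist force passes 120 N, or if a joint passes its speed limit or range.

ROBOT

A 6-joint arm with a two-finger parallel gripper is mounted at the origin on the work surface. World frame = base frame: x ahead of the robot, y to its left, z up, the work surface at z = 0. Lengths are in m, angles in rad, forces in N, time in s.
With the tool pointing down it reaches from about 0.225 to 0.875 m from the base axis. Payload 3.4 kg.
Tool frame: the origin (TCP) lies at the very end of the fingers, on their centre line; the grasp point (between the pads) lies 19 mm behind it; z points along the fingers, y is the direction in which the jaws open and shut (so a half turn about z gives the same grasp; the last joint's range is limited). The gripper opens to 85 mm and grips with 20 to 120 N. Pads are 22 mm wide; open, the fingers measure 114 mm over their backs; the gripper's body (76 mm by 85 mm) begins 54 mm behind the grasp point. The pads swing forward as they close: fully open they stand 13 mm farther back than shut.
Start: joints at [-1.329, 0.276, 1.505, -0, 1.361, -0.121], TCP at [0.204, -0.538, 0.231] pointing down, gripper open.
Joint ranges: [-2.89, 2.89], [-0.75, 2.08], [0.22, 2.7], [-1.18, 4.32], [0.11, 2.71], [-2.7, 2.7]. Speed limits (rad/s): [2.57, 2.57, 3.14, 3.14, 3.14, 3.14].

INTERFACE

Orientations are given as a unit quaternion [w, x, y, z].
In Python, from rig import telemetry, imaging, manip, finder gives the robot as it stands.
- The arm moves only by the tool arm_command, never from a script. Its argument "steps" is a list of rows, each a list of 3 entries, a list of its own where there are three numbers: the turn, a rotation vector about the world's x, y, z in rad, then the shift along the world's x, y, z in mm, then the closure in counts, from 0 (fully open) to 255 (shut). In form: [[[rx, ry, rz], [dx, dy, dz], grip], ...]. A call has 1 to 20 rows; each row shifts and turns the commanded pose from where the row before left it; what a row does not reach is not made up. A row lasts 1/8 s, in which the tool goes at most 62.5 mm and 10.7 degrees, less where a joint would pass 70% of its speed; a pose out of reach is approached as far as the arm can. A call is refused whole if a number of a shift passes 62.5 or a number of a turn 0.188, either way. A call with a gripper value outside its range is refused whole. The fingers move at their own pace and stop on an object; "newtons" is the grip in N (left out, the last holds). Time passes only in rows, so rows that do not move let the fingers close. It gives the time, the measured TCP pose, the force and the opening at its end, in the units of the state.
- telemetry.get_state(): the state, without advancing time (a new reading comes with each control period).
- imaging.get_image(name): name is "scene" or "top"; returns the picture (400x640x3 uint8, blue, green, red); there is no depth.
- imaging.camera_params(name): a dict with "intrinsics" (3x3 intrinsics, pixels), "D" ([k1, k2, p1, p2, k3] as OpenCV has them; the pictures are not rectified), "R" (3x3) and "t" (3): a world point X has camera coordinates R X + t. Camera axes: x right, y down, z forward; pixel columns grow to the right and rows downward; lengths in m; the calibration is good to about 2 mm. A picture is of the moment at which its call begins. camera_params takes no time and is no camera call.
- manip.sign_off(): hands the job in, once; it reports no verdict.
Trained networks look in the newest picture that a camera, given by its name, has taken for a name from the list of things; names that differ only in an ending like _2 or _b are one class to them, and where a whole thing is asked for, a point or a joint stands for the part that bears it (a point fixed in the world has none). Each returns a list of dicts, best first, with "score" (0 to 1); they miss things now and then, are a little off and sometimes report something else, mostly with a low value. They report only what shows in the picture. A call takes as long as a camera call.
- finder.cut_out(camera, thing): "pixels" (400x640 bool, what is visible of it) and "extent" ([left, top, width, height] in pixels, round what is visible of it).
The state is a dict: "clock": time; "qpos": joint angles; "qd": joint speeds; "effort": joint torques, N m; "position": TCP position; "ee_rot": TCP orientation; "contact_force": force on the tool from outside, world axes, zero at the start; "moment": the same for the moment, N m; "width": finger opening in m.
Only numpy, scipy, OpenCV 4.12 (cv2) and the standard library are available. Lean on these libraries where they do the work, as an engineer would, in place of code of your own. Each camera call takes 0.05 s, during which the arm holds its last target.

## Working session

There is one attempt and no reset: what is moved stays moved. The work goes in short steps, Python scripts to look and compute and a tool call to move; the robot and the scene stay as the last step left them, time stands still between calls to the robot, and variables do not carry over. Pictures are saved under pics/ and viewed, and the job is handed in when it is done.

Besides the shell and the picture viewer there is one more tool, called after "Request:" by a JSON object that holds its "api" and its "payload", one argument or row to a line. arm_command: Moves the arm, as the interface text tells. Its arguments: {"type":"object","properties":{"steps":{"type":"array"},"newtons":{"type":"number"}},"required":["steps"]}

```bash
ls; mkdir -p pics
python3 - <<'E'
from rig import telemetry, imaging, manip, finder
import cv2
print(telemetry.get_state())
for n in ("scene","top"):
    im=imaging.get_image(n); cv2.imwrite(f"pics/{n}0.png",im)
    print(n,imaging.camera_params(n))
E
```

```text
pics
{'clock': 0.0, 'qpos': array([-1.32901469e+00,  2.76607133e-01,  1.50617266e+00,  7.41167088e-07,
        1.36070916e+00, -1.20987583e-01]), 'qd': array([-0.00200298, -0.00078366, -0.00189888,  0.00011881,  0.00086386,
        0.0001939 ]), 'effort': array([ 1.22421985e-03, -4.16770399e+01, -2.45805198e+01, -3.23861950e-04,
        1.07572952e-02,  3.07354824e-06]), 'position': array([ 0.20391613, -0.53703809,  0.23041705]), 'ee_rot': array([-9.46442208e-04,  9.83594436e-01,  1.80391484e-01, -5.68688786e-05]), 'contact_force': array([-0.06547735, -0.59857307,  0.35726627]), 'moment': array([-0.01092772, -0.01798597,  0.00802599]), 'width': 0.08518859683430362}
scene {'intrinsics': array([[454.03054435,   0.        , 321.13511069],
       [  0.        , 454.03054435, 195.80011851],
       [  0.        ,   0.        ,   1.        ]]), 'D': array([0.03215088, 0.        , 0.        , 0.        , 0.        ]), 'R': array([[ 0.47715533,  0.87861157,  0.01909183],
       [ 0.64379148, -0.33467674, -0.68813081],
       [-0.5982101 ,  0.34063644, -0.72533543]]), 't': array([-0.29889264, -0.34046885,  1.71069298])}
top {'intrinsics': array([[408.9056397 ,   0.        , 313.07770117],
       [  0.        , 408.9056397 , 199.47545261],
       [  0.        ,   0.        ,   1.        ]]), 'D': array([0.02263196, 0.        , 0.        , 0.        , 0.        ]), 'R': array([[ 0.01034612, -0.99942981, -0.03214052],
       [-0.99765989, -0.00814468, -0.0678852 ],
       [ 0.06758472,  0.03276766, -0.9971753 ]]), 't': array([0.01860704, 0.63579363, 1.06931699])}
```

View pics/scene0.png

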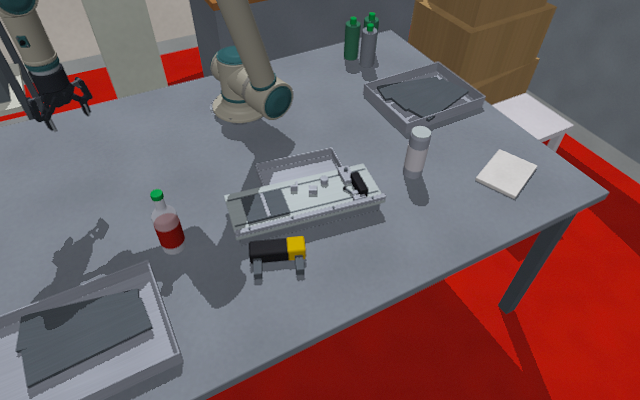

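View pics/top0.png

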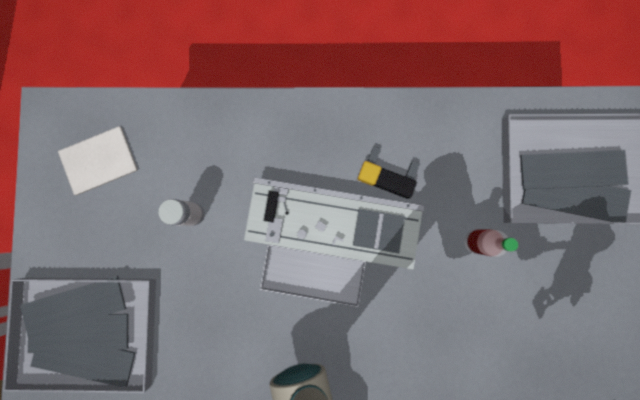

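The scene picture shows the bed around (305,200), the tray behind it and the yoke at (278,252). In the top picture (up = +x, left = +y) the offcuts lie near (303,232), (322,224) and (339,236). The plate is near (385,233), the switch box at (271,205) and the tray at (313,273).

```bash
cat > h.py <<'E'
import numpy as np, cv2
from rig import telemetry, imaging, manip, finder
P={n:imaging.camera_params(n) for n in("scene","top")}
def ray(n,px):
    p=P[n]; u=cv2.undistortPoints(np.array(px,float).reshape(-1,1,2),p["intrinsics"],p["D"]).reshape(-1,2)
    d=np.c_[u,np.ones(len(u))]@p["R"]; c=-p["R"].T@p["t"]; return c,d
def onz(n,px,z):
    c,d=ray(n,px); s=(z-c[2])/d[:,2]; return c+s[:,None]*d
def tri(a,b):
    c1,d1=ray("scene",[a]);c2,d2=ray("top",[b]);d1=d1[0]/np.linalg.norm(d1);d2=d2[0]/np.linalg.norm(d2)
    s=np.linalg.lstsq(np.c_[d1,-d2],c2-c1,rcond=None)[0]
    p,q=c1+s[0]*d1,c2+s[1]*d2; return (p+q)/2,np.linalg.norm(p-q)
def proj(n,X):
    p=P[n]; return cv2.projectPoints(np.array(X,float).reshape(-1,1,3),cv2.Rodrigues(p["R"])[0],p["t"],p["intrinsics"],p["D"])[0].reshape(-1,2)
E
python3 - <<'E'
from h import *
np.set_printoptions(precision=4,suppress=True)
im={n:imaging.get_image(n) for n in P}
for th in ["bed","plate","offcut_block","offcut_disc","offcut_angle","tray_in","switch_lever","yoke","spray_can","water_bottle"]:
  cs={}
  for n in P:
    for r in finder.cut_out(n,th)[:3]:
        m=r["pixels"]; ys,xs=np.nonzero(m)
        if len(xs)==0: continue
        c=(xs.mean(),ys.mean()); cs.setdefault(n,c)
        print(th,n,round(r["score"],2),r["extent"],np.round(c,1),len(xs), end=' ')
        if th in("plate","bed"):
            bx=cv2.boxPoints(cv2.minAreaRect(np.c_[xs,ys].astype(np.float32))); print(bx.round(1).tolist())
        else: print()
  if len(cs)==2: print("  tri",*tri(cs["scene"],cs["top"]))
t=im["top"][160:310,230:430]; cv2.imwrite("pics/topz.png",cv2.resize(t,(800,600),interpolation=cv2.INTER_CUBIC))
t=im["scene"][140:240,215:395]; cv2.imwrite("pics/scz.png",cv2.resize(t,(792,440),interpolation=cv2.INTER_CUBIC))
print(telemetry.get_state()["clock"])
E
```

```text
bed scene 0.96 [225.1, 150.1, 159.0, 92.6] [303. 195.] 7432 [[218.39999389648438, 172.39999389648438], [369.8999938964844, 134.5], [388.20001220703125, 207.6999969482422], [236.60000610351562, 245.60000610351562]]
bed top 0.71 [248.7, 179.8, 172.0, 126.7] [324.2 241.1] 12877 [[235.89999389648438, 286.5], [254.60000610351562, 176.3000030517578], [424.5, 205.3000030517578], [405.70001220703125, 315.3999938964844]]
  tri [ 0.5244 -0.007   0.0026] 0.001953213958913343
plate scene 0.96 [242.2, 190.8, 49.9, 32.1] [265.4 205.6] 1131 [[241.0, 196.89999389648438], [284.1000061035156, 187.0], [290.29998779296875, 213.8000030517578], [247.1999969482422, 223.8000030517578]]
plate top 0.57 [351.7, 206.9, 52.3, 48.3] [378.6 230.2] 1697 [[352.5, 245.10000610351562], [358.6000061035156, 208.10000610351562], [404.70001220703125, 215.8000030517578], [398.5, 252.8000030517578]]
  tri [ 0.5562 -0.1442  0.0554] 0.0018949498849919419
offcut_block scene 0.39 [307.7, 184.7, 8.1, 8.0] [312.6 189. ] 70 
offcut_disc scene 0.72 [242.9, 189.7, 47.4, 32.3] [265.3 205.1] 1182 
offcut_angle scene 0.37 [293.7, 185.1, -0.4, 2.3] [294.5 187.5] 4 
tray_in scene 0.97 [253.6, 146.4, 89.9, 43.8] [297.4 166. ] 1823 
switch_lever scene 0.33 [307.2, 185.8, 9.1, 6.1] [312.5 188.8] 63 
yoke scene 0.72 [245.5, 235.6, 57.8, 44.5] [277.7 252.9] 1588 
yoke top 0.81 [356.6, 146.6, 60.5, 53.0] [388.4 176.5] 1462 
  tri [ 0.6992 -0.1741  0.022 ] 0.0028596012143124096
spray_can scene 0.66 [401.5, 126.4, 30.4, 54.3] [416.5 151.5] 1020 
spray_can top 0.91 [157.2, 200.5, 48.0, 24.3] [181.1 212.5] 954 
  tri [0.5947 0.3532 0.0898] 0.0025279978647572083
water_bottle scene 0.73 [147.8, 189.2, 39.8, 64.2] [166.8 224. ] 1441 
water_bottle top 0.87 [460.9, 228.5, 58.7, 28.8] [488.9 242. ] 1117 
  tri [ 0.5303 -0.4073  0.0926] 0.0006442543303393536
1.2
```

```bash
sleep 0
```

```text
(no output)
```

View pics/topz.png

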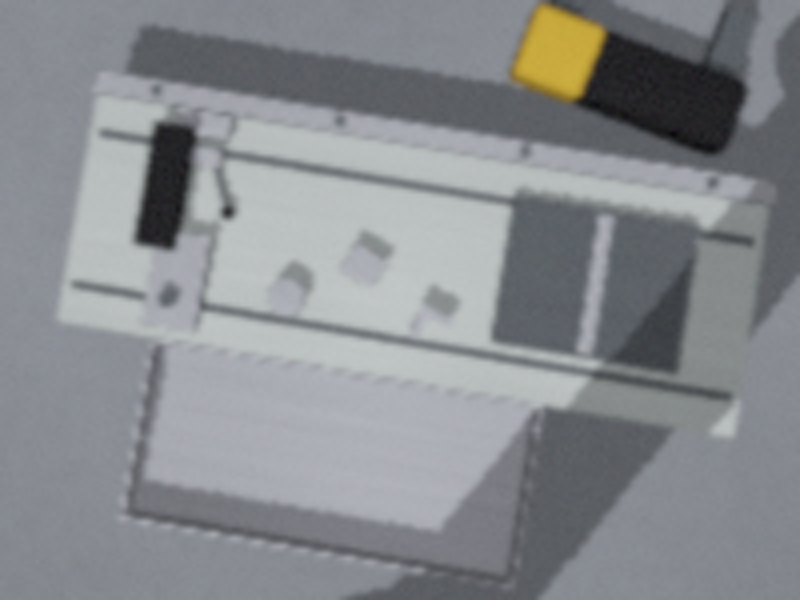

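View pics/scz.png

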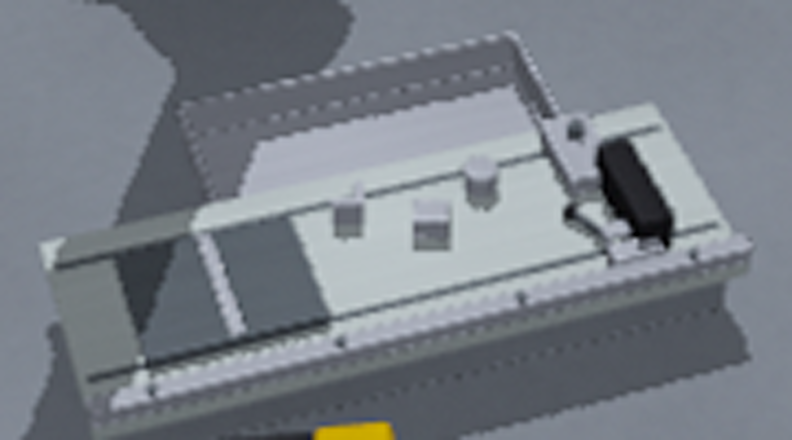

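```bash
cat >> h.py <<'E'
def tz(p): p=np.array(p,float); return (p+.5)/4-.5+[230,160]
def sz(p): p=np.array(p,float); return (p+.5)/4.4-.5+[215,140]
def T(b,X):
    c,s=np.cos(b[2]),np.sin(b[2]); X=np.atleast_2d(np.array(X,float)); z=X[:,2]+(b[3] if len(b)>3 else 0)
    return np.c_[b[0]+c*X[:,0]-s*X[:,1],b[1]+s*X[:,0]+c*X[:,1],z]
E
cat > fit.py <<'E'
from h import *
from scipy.optimize import least_squares
np.set_printoptions(precision=4,suppress=True)
X=np.array([[-85,220,50],[-85,-220,50],[79,220,64],[79,-220,64]])/1000.
pt=[tz(p) for p in [(57,320),(735,437),(97,73),(775,187)]]
ps=[sz(p) for p in [(655,104),(40,245),(752,238),(110,408)]]
def f(b,w): 
    r=[]
    if 't' in w: r.append((proj("top",T(b,X))-pt).ravel())
    if 's' in w: r.append((proj("scene",T(b,X))-ps).ravel())
    return np.concatenate(r)
for w in("t","s","ts"):
    s=least_squares(f,[.5,0,.1,0] if w=='ts' else [.5,0,.1],args=(w,)); print(w,s.x,s.fun)
b=s.x[:3]
s=least_squares(f,[.5,0,.1],args=("ts",)); b=s.x; print(b); np.save("bed.npy",b)
def tobed(Xw):
    c,s_=np.cos(b[2]),np.sin(b[2]); d=np.array(Xw)-[b[0],b[1],0]
    return np.array([c*d[0]+s_*d[1],-s_*d[0]+c*d[1],d[2]])
for nm,a,t in [("block",(433,225),(367,257)),("disc",(480,182),(292,287)),("angle",(348,212),(435,309)),("roller",(570,210),(228,211))]:
    Xw,e=tri(sz(a),tz(t)); print(nm,Xw,tobed(Xw)*1000,e)
for nm,q in [("plate corners top",[(515,188),(698,215),(678,372),(492,342)])]:
    for p in q: 
        Xw=onz("top",[tz(p)],.06)[0]; print(Xw,tobed(Xw)*1000)
for p in [(140,295),(328,325),(290,215),(115,258)]:
    Xw=onz("scene",[sz(p)],.06)[0]; print("sc",tobed(Xw)*1000)
print("stop face")
for p in [(200,325),(214,235),(222,165)]: print(tobed(onz("top",[tz(p)],.066)[0])*1000)
E
python3 fit.py
```

```text
t [ 0.5758 -0.0284 -0.1577] [-0.0572  0.5323 -0.5299  0.5461  0.1436 -0.3656  0.4384 -0.7151]
s [ 0.5748 -0.0227 -0.1405] [-0.2543 -1.8249  1.2929 -0.2898  1.2331  0.0791 -2.0812  1.2531]
ts [ 0.576  -0.0263 -0.1525  0.0009] [-0.8556  0.924  -1.0623  0.0796 -0.9693 -0.0804 -0.4214 -1.2837 -0.3421
 -0.9956  0.394  -0.5367  0.5934  1.2418 -3.7932  1.1966]
[ 0.5758 -0.0262 -0.1526]
block [0.5707 0.0016 0.0598] [-9.3178 26.6783 59.7714] 0.0006681707559485152
disc [0.5507 0.0489 0.0609] [-36.2319  70.3438  60.9173] 0.0006310823926197613
angle [ 0.5374 -0.0432  0.0631] [-35.3577 -22.6879  63.0508] 0.0020793832476968983
roller [0.5992 0.0911 0.0578] [  5.2511 119.4734  57.8075] 0.00030486160779712445
[ 0.6156 -0.0931  0.06  ] [ 49.4904 -60.0763  60.    ]
[ 0.5994 -0.2092  0.06  ] [  51.1512 -177.3562   60.    ]
[ 0.4999 -0.1961  0.06  ] [ -49.1875 -179.5444   60.    ]
[ 0.5173 -0.0787  0.06  ] [-49.8303 -60.8439  60.    ]
sc [ -10.1109 -170.8272   60.    ]
sc [ 52.9826 -64.7366  60.    ]
sc [-48.2742 -60.1924  60.    ]
sc [ -47.0078 -178.6295   60.    ]
stop face
[-69.3717 124.318   66.    ]
[-11.4462 125.0836  66.    ]
[ 33.6063 127.5096  66.    ]
```

```bash
cat > ov.py <<'E'
from h import *
import sys
def overlay(b,name,items):
    im={n:imaging.get_image(n) for n in P}
    outs=[]
    for n,(x0,y0,w,h,k) in {"top":(230,160,200,150,4),"scene":(215,140,180,110,4)}.items():
        t=cv2.resize(im[n][y0:y0+h,x0:x0+w],None,fx=k,fy=k,interpolation=cv2.INTER_CUBIC)
        for it,col in items:
            q=proj(n,T(b,np.array(it)/1000.)); q=((q-[x0,y0]+.5)*k-.5).round().astype(int)
            cv2.polylines(t,[q],True,col,1)
        cv2.imwrite(f"pics/{name}_{n}.png",t)
def rect(x0,x1,y0,y1,z): return [[x0,y0,z],[x1,y0,z],[x1,y1,z],[x0,y1,z]]
BED=[(rect(-85,65,-220,220,50),(0,0,255)),(rect(65,79,-220,220,64),(255,0,0)),(rect(-205,-85,-130,130,35),(0,160,0))]
E
python3 - <<'E'
from ov import *
overlay([.5755,-.0265,-.1560],"ov1",BED+[(rect(-48,48,-60,60,60),(0,0,0))][:0]+[(rect(-77,64,124,126,66),(255,0,255))])
E
```

```text
(no output)
```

View pics/ov1_top.png

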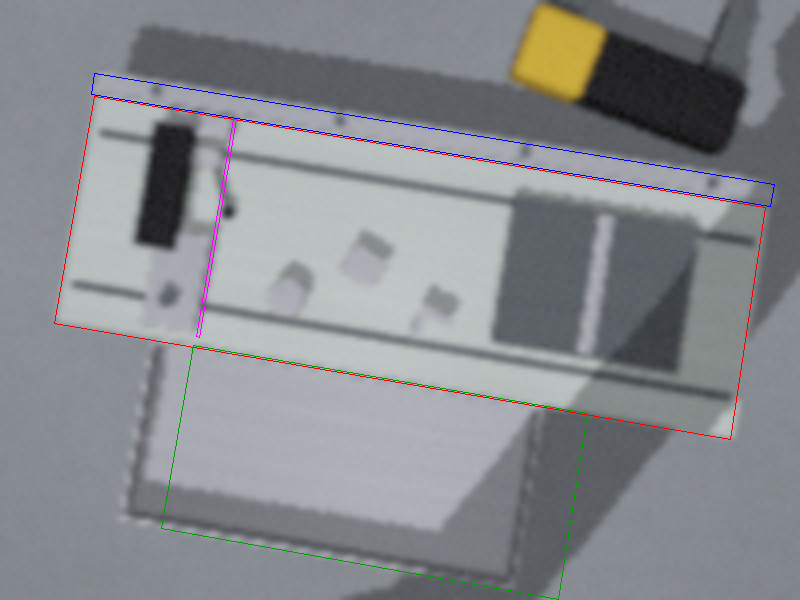

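View pics/ov1_scene.png

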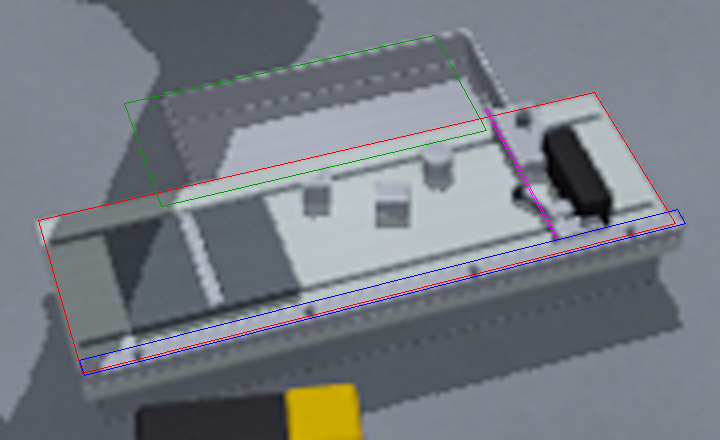

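The top overlay fits: the bed is at about (575.5, -26.5) mm with yaw -0.156, and the tray is shifted about +25 mm along bed y. In bed coordinates the block is at (-9,27), the disc at (-36,70), the angle at (-35,-23) and the plate at (0,-120). I'll start by approaching for the sweep.

Request:
{"api": "arm_command", "payload": {
  "steps": [
    [[0,0,-0.04],[0,0,35],205],
    [[0,0,-0.04],[0,0,35],205],
    [[0,0,-0.044],[37,48.7,0],205],
    [[0,0,-0.044],[37,48.7,0],205],
    [[0,0,-0.044],[37,48.7,0],205],
    [[0,0,-0.044],[37,48.7,0],205],
    [[0,0,-0.044],[37,48.7,0],205],
    [[0,0,-0.044],[37,48.7,0],205],
    [[0,0,-0.044],[37,48.7,0],205],
    [[0,0,-0.044],[37,48.7,0],205],
    [[0,0,-0.044],[37,48.7,0],205],
    [[0,0,-0.044],[37,48.7,0],205],
    [[0,0,0],[0,0,-60],205],
    [[0,0,0],[0,0,-60],205],
    [[0,0,0],[0,0,-50],205],
    [[0,0,0],[0,0,0],205]
  ]
}}

```text
clock: 3.3
position: [0.5708, -0.0498, 0.1276]
ee_rot: [-0.001, 0.997, -0.078, -0.005]
contact_force: [-0.3, -0.7, 0.0]
width: 0.0169
```

Request:
{"api": "arm_command", "payload": {
  "steps": [
    [[0,0,0],[0,0,-30],205],
    [[0,0,0],[0,0,-25],205],
    [[0,0,0],[0,0,-12],205],
    [[0,0,0],[0,0,0],205]
  ]
}}

```text
clock: 3.8
position: [0.5749, -0.0509, 0.0653]
ee_rot: [0.0, 0.997, -0.079, 0.001]
contact_force: [0.2, 0.3, 0.3]
width: 0.0169
```

Run:
```python
from ov import *
print(telemetry.get_state()["qpos"],telemetry.get_state()["position"])
overlay([.5755,-.0265,-.1560],"ov2",[])
```

```text
[-2.08719346e-01  4.16397993e-01  1.73933709e+00 -1.21766349e-04
  9.84495336e-01  1.51953932e+00] [ 0.57486945 -0.05085783  0.06532568]
```

View pics/ov2_top.png

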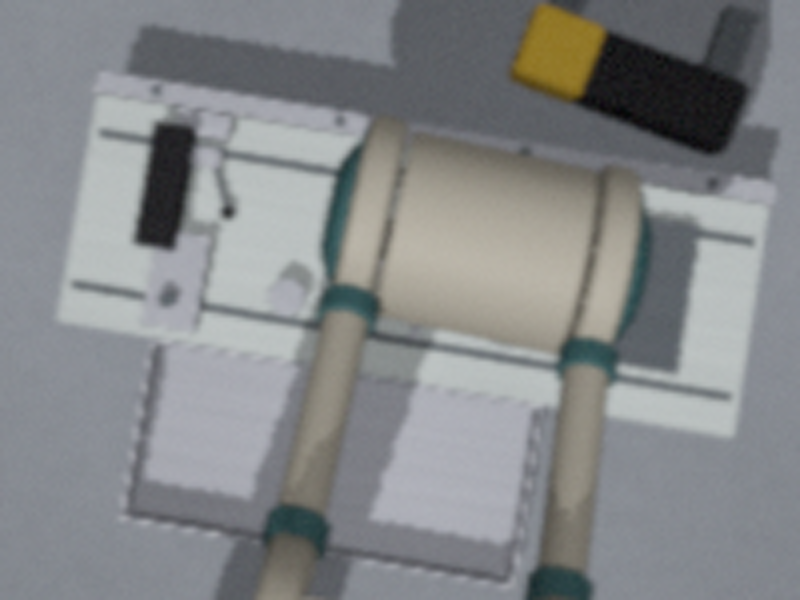

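View pics/ov2_scene.png

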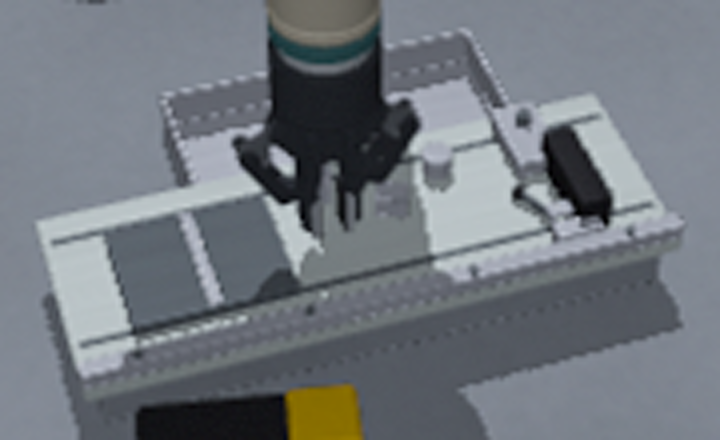

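Request:
{"api": "arm_command", "payload": {
  "steps": [
    [[0,0,0],[0,0,-9],205],
    [[0,0,0],[0,0,0],205],
    [[0,0,0],[-10.9,1.7,0],205],
    [[0,0,0],[-10.9,1.7,0],205],
    [[0,0,0],[-10.9,1.7,0],205],
    [[0,0,0],[-10.9,1.7,0],205],
    [[0,0,0],[-10.9,1.7,0],205],
    [[0,0,0],[-10.9,1.7,0],205],
    [[0,0,0],[-10.9,1.7,0],205],
    [[0,0,0],[-10.9,1.7,0],205],
    [[0,0,0],[-10.9,1.7,0],205],
    [[0,0,0],[0,0,0],205]
  ]
}}

```text
clock: 5.4
position: [0.4747, -0.035, 0.0552]
ee_rot: [-0.0, 0.997, -0.079, -0.001]
contact_force: [-0.5, 0.5, 0.4]
width: 0.0172
```

Run:
```python
from ov import *
overlay([.5755,-.0265,-.1560],"ov3",[])
```

```text
(no output)
```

View pics/ov3_scene.png

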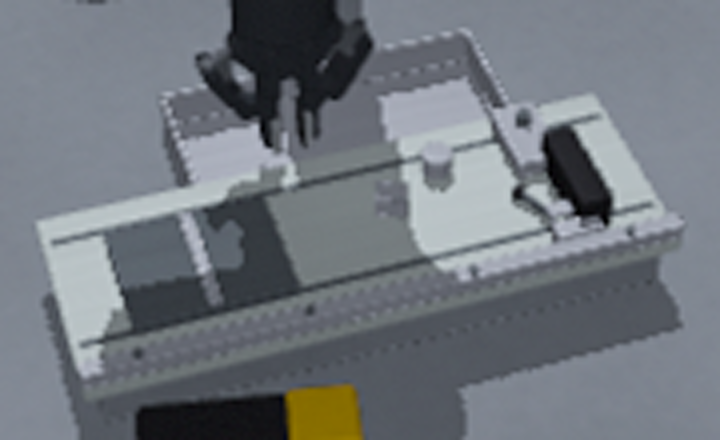

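```bash
cat >> ov.py <<'E'
B=np.array([.5755,-.0265,-.1560])
def tobed(Xw,b=B):
    c,s_=np.cos(b[2]),np.sin(b[2]); d=np.array(Xw)-[b[0],b[1],0]
    return np.array([c*d[0]+s_*d[1],-s_*d[0]+c*d[1],d[2]])*1000
def oz(p): return (np.array(p,float)+.5)/4-.5+[215,140]
E
python3 - <<'E'
from ov import *
np.set_printoptions(precision=1,suppress=True)
# calib check of scene with first picture: known positions base-of-piece (ov1 scene)
for nm,p,z in [("angle0 mid",(317,195),.060),("block0",(392,205),.059),("disc0",(437,168),.059),("angle now",(275,172),.06),("tip L",(270,145),.055),("tip R",(308,143),.055)]:
    print(nm,tobed(onz("scene",[oz(p)],z)[0]))
print(tobed(telemetry.get_state()["position"]))
E
```

```text
angle0 mid [-35.8 -22.8  60. ]
block0 [-9.6 26.3 59. ]
disc0 [-35.4  70.5  59. ]
angle now [-68.5 -45.3  60. ]
tip L [-102.4  -39.5   55. ]
tip R [-95.4 -11.6  55. ]
[-96.5 -24.2  55.5]
```

Run:
```python
import cv2
a=cv2.imread("pics/ov3_scene.png")[110:230,210:330]; b=cv2.imread("pics/ov1_scene.png")[110:230,270:470]
cv2.imwrite("pics/z3.png",cv2.hconcat([cv2.resize(a,(360,360)),cv2.resize(b,(440,360))]))
```

```text
(no output)
```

View pics/z3.png

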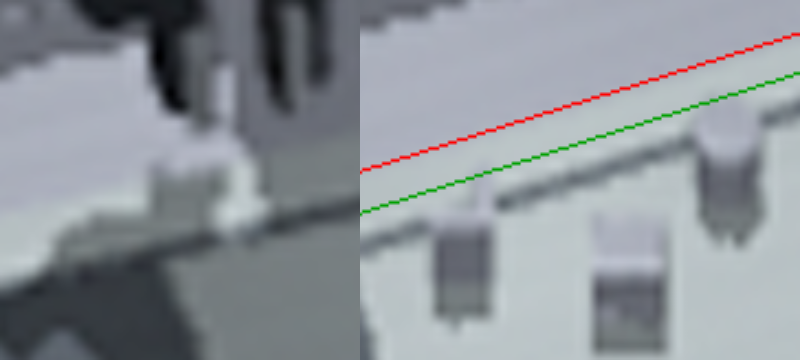

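The angle slipped round the -y finger. It is still on the bed near (-66,-45), at scene zoom (275,172). I'll lift, narrow the gap, and look from a clear spot on the way to the block.

Request:
{"api": "arm_command", "payload": {
  "steps": [
    [[0,0,0],[0,0,40],228],
    [[0,0,0],[44,10.4,0],228],
    [[0,0,0],[44,10.4,0],228],
    [[0,0,0],[43,10.4,0],228],
    [[0,0,0],[0,0,0],228]
  ]
}}

```text
clock: 6.12
position: [0.6111, -0.0037, 0.0951]
ee_rot: [-0.0, 0.997, -0.078, 0.002]
contact_force: [-0.6, 0.7, 0.1]
width: 0.0088
```

Run:
```python
from ov import *
overlay(B,"ov4",[])
for f,n,c in [("ov4","scene",(90,250,180,480)),("ov4","top",(0,0,0,0))][:1]:
    a=cv2.imread(f"pics/{f}_{n}.png")[c[0]:c[1],c[2]:c[3]]; cv2.imwrite("pics/z4.png",cv2.resize(a,None,fx=2.5,fy=2.5))
```

```text
(no output)
```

View pics/z4.png

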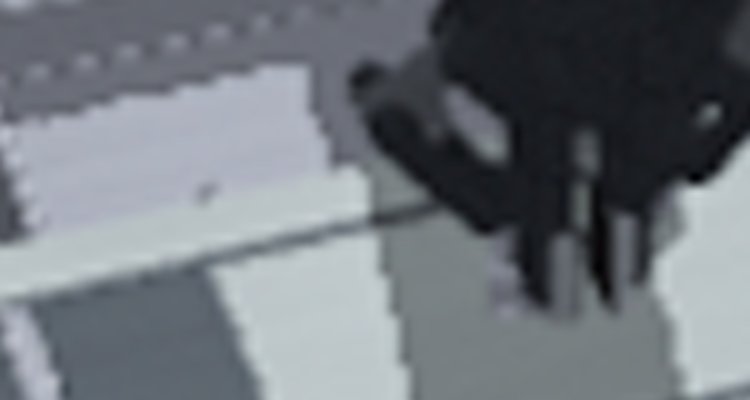

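View pics/ov4_top.png

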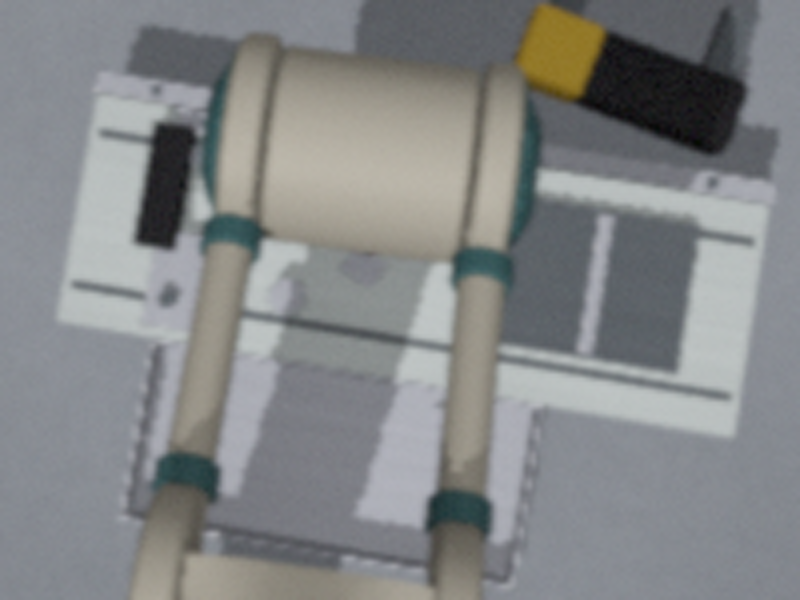

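The angle has gone over the edge; only a tip shows above the edge in the tray, at zoom (207,190). Next is the block.

Request:
{"api": "arm_command", "payload": {
  "steps": [
    [[0,0,0],[0,0,-25],228],
    [[0,0,0],[0,0,-15],228],
    [[0,0,0],[0,0,0],228],
    [[0,0,0],[-10.9,1.7,0],228],
    [[0,0,0],[-10.9,1.7,0],228],
    [[0,0,0],[-10.9,1.7,0],228],
    [[0,0,0],[-10.9,1.7,0],228],
    [[0,0,0],[-10.9,1.7,0],228],
    [[0,0,0],[-10.9,1.7,0],228],
    [[0,0,0],[-10.9,1.7,0],228],
    [[0,0,0],[-10.9,1.7,0],228],
    [[0,0,0],[-10.9,1.7,0],228],
    [[0,0,0],[-10.9,1.7,0],228],
    [[0,0,0],[-10.9,1.7,0],228],
    [[0,0,0],[-10.9,1.7,0],228],
    [[0,0,0],[0,0,0],228],
    [[0,0,0],[0,0,40],228]
  ]
}}

```text
clock: 8.35
position: [0.4741, 0.0165, 0.0936]
ee_rot: [-0.0, 0.997, -0.079, -0.003]
contact_force: [1.1, -1.0, 0.8]
width: 0.0094
```

Run:
```python
from ov import *
overlay(B,"ov5",[])
print(tobed(telemetry.get_state()["position"]))
```

```text
[-101.26580512   27.00648804   98.56428522]
```

View pics/ov5_scene.png

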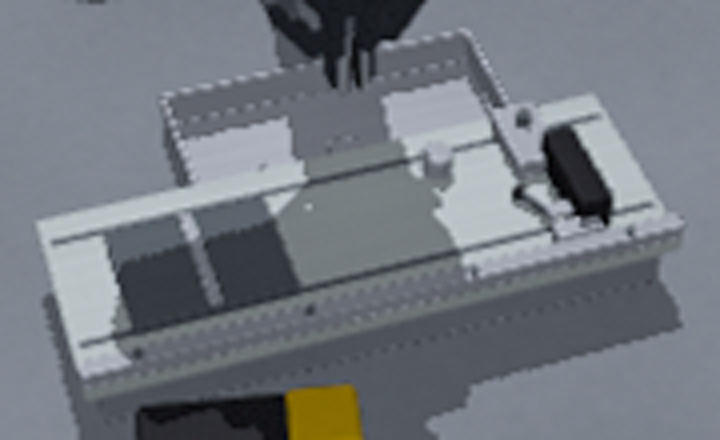

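Request:
{"api": "arm_command", "payload": {
  "steps": [
    [[0,0,0],[39.2,8.5,0],215],
    [[0,0,0],[39.2,8.5,0],215],
    [[0,0,0],[39.2,8.5,0],215],
    [[0,0,0],[0,0,-20],215],
    [[0,0,0],[0,0,-20],215],
    [[0,0,0],[0,0,0],215],
    [[0,0,0],[-10.9,1.7,0],215],
    [[0,0,0],[-10.9,1.7,0],215],
    [[0,0,0],[-10.9,1.7,0],215],
    [[0,0,0],[-10.9,1.7,0],215],
    [[0,0,0],[-10.9,1.7,0],215],
    [[0,0,0],[-10.9,1.7,0],215],
    [[0,0,0],[-10.9,1.7,0],215],
    [[0,0,0],[-10.9,1.7,0],215],
    [[0,0,0],[-10.9,1.7,0],215],
    [[0,0,0],[-10.9,1.7,0],215],
    [[0,0,0],[0,0,0],215],
    [[0,0,0],[0,0,40],215]
  ]
}}

```text
clock: 10.7
position: [0.4827, 0.0588, 0.0935]
ee_rot: [0.0, 0.997, -0.079, -0.003]
contact_force: [0.7, -0.5, -0.7]
width: 0.0134
```

Run:
```python
from ov import *
overlay(B,"ov6",[])
print(tobed(telemetry.get_state()["position"]))
```

```text
[-99.39762695  70.63387337  98.58876251]
```

View pics/ov6_scene.png

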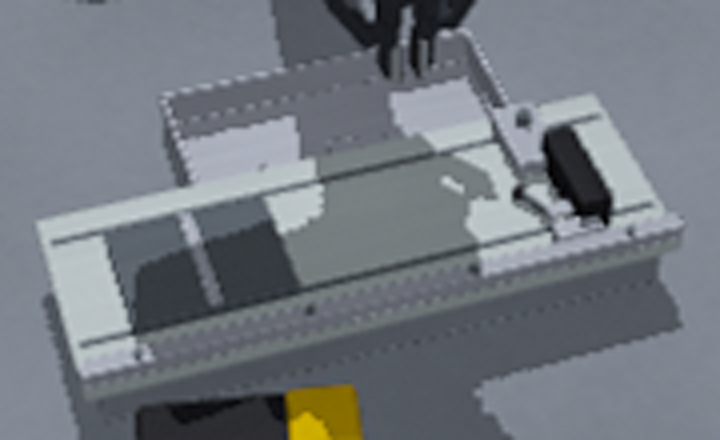

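View pics/ov6_top.png

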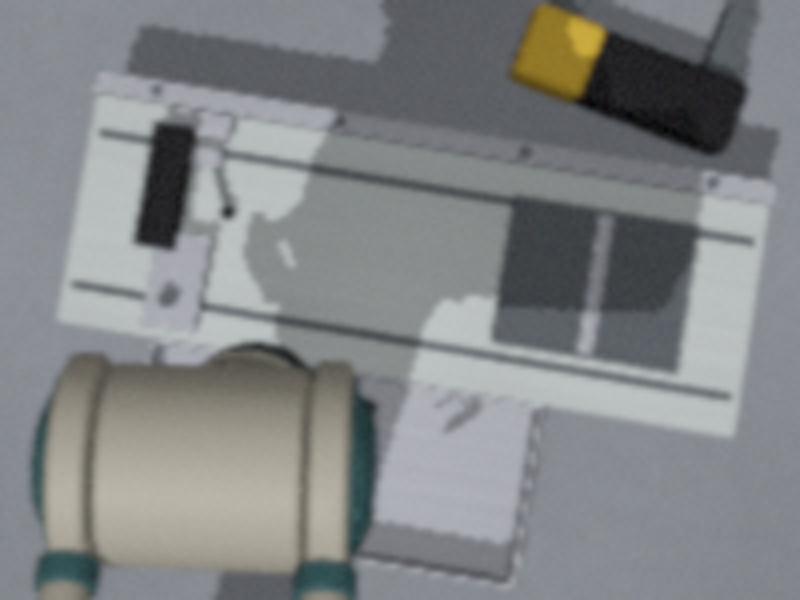

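All three offcuts are off the bed; the angle shows in the tray at top zoom (460,412). The plate is almost square to the bed, with corners at (515,195), (698,222), (680,372) and (492,342). Next I go to its -x edge with the fingers about 40 mm apart.

Request:
{"api": "arm_command", "payload": {
  "steps": [
    [[0,0,0],[-0.9,-47.8,0],140],
    [[0,0,0],[-0.9,-47.8,0],140],
    [[0,0,0],[-0.9,-47.8,0],140],
    [[0,0,0],[-0.9,-47.8,0],140],
    [[0,0,0],[0,0,0],140],
    [[0,0,0],[0,0,-20],140],
    [[0,0,0],[0,0,-18],140],
    [[0,0,0],[0,0,-3],140],
    [[0,0,0],[0,0,0],140]
  ]
}}

```text
clock: 11.92
position: [0.4813, -0.1318, 0.0543]
ee_rot: [-0.0, 0.997, -0.078, -0.0]
contact_force: [-0.4, 0.2, -0.0]
width: 0.0387
```

Run:
```python
from ov import *
overlay(B,"ov7",[])
print(tobed(telemetry.get_state()["position"]))
```

```text
[ -76.16599436 -118.9873526    54.89064169]
```

View pics/ov7_scene.png

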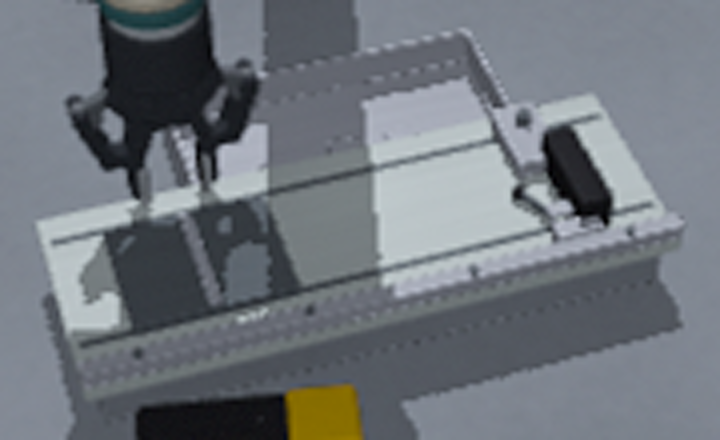

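View pics/ov7_top.png

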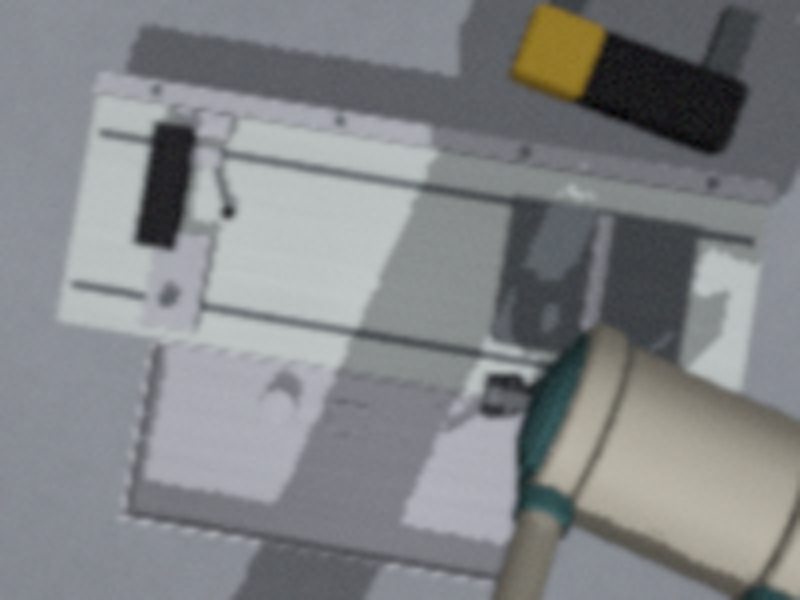

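Disc and block show in the tray too, at top zoom (278,400) and (350,415). Now I push the plate gently towards the fence.

Request:
{"api": "arm_command", "payload": {
  "steps": [
    [[0,0,0],[0,0,-2],140],
    [[0,0,0],[4.9,-0.8,0],140],
    [[0,0,0],[4.0,-0.6,0],140],
    [[0,0,0],[2,-0.3,0],140],
    [[0,0,0],[2,-0.3,0],140],
    [[0,0,0],[2,-0.3,0],140]
  ]
}}

```text
clock: 12.78
position: [0.4961, -0.1347, 0.0523]
ee_rot: [0.0, 0.997, -0.079, -0.0]
contact_force: [0.0, -0.7, -0.1]
width: 0.0384
```

Request:
{"api": "arm_command", "payload": {
  "steps": [
    [[0,0,0],[2,-0.3,0],140],
    [[0,0,0],[2,-0.3,0],140]
  ]
}}

```text
clock: 13.02
position: [0.4973, -0.1348, 0.0521]
ee_rot: [-0.0, 0.997, -0.078, -0.003]
contact_force: [-8.9, -0.2, 6.5]
width: 0.0386
```

Request:
{"api": "arm_command", "payload": {
  "steps": [
    [[0,0,0],[2,-0.3,0],140],
    [[0,0,0],[2,-0.3,0],140]
  ]
}}

```text
clock: 13.28
position: [0.4991, -0.1348, 0.052]
ee_rot: [-0.001, 0.997, -0.078, -0.005]
contact_force: [-9.3, 1.1, 7.9]
width: 0.0385
```

Request:
{"api": "arm_command", "payload": {
  "steps": [
    [[0,0,0],[2,-0.3,0],140],
    [[0,0,0],[2,-0.3,0],140]
  ]
}}

```text
clock: 13.52
position: [0.5032, -0.1352, 0.0519]
ee_rot: [-0.001, 0.997, -0.078, -0.005]
contact_force: [-9.5, 1.0, 8.2]
width: 0.0389
```

Request:
{"api": "arm_command", "payload": {
  "steps": [
    [[0,0,0],[2,-0.3,0],140],
    [[0,0,0],[2,-0.3,0],140],
    [[0,0,0],[2,-0.3,0],140]
  ]
}}

```text
clock: 13.9
position: [0.5092, -0.1359, 0.0519]
ee_rot: [-0.001, 0.997, -0.078, -0.005]
contact_force: [-9.4, 1.3, 6.7]
width: 0.0388
```

Request:
{"api": "arm_command", "payload": {
  "steps": [
    [[0,0,0],[1.5,-0.2,0],140],
    [[0,0,0],[1.5,-0.2,0],140]
  ]
}}

```text
clock: 14.15
position: [0.5121, -0.1364, 0.0519]
ee_rot: [-0.001, 0.997, -0.078, -0.005]
contact_force: [-8.9, 1.5, 6.9]
width: 0.0389
```

Request:
{"api": "arm_command", "payload": {
  "steps": [
    [[0,0,0],[1,-0.2,0],140],
    [[0,0,0],[1,-0.2,0],140]
  ]
}}

```text
clock: 14.4
position: [0.5141, -0.1367, 0.0519]
ee_rot: [-0.001, 0.997, -0.078, -0.005]
contact_force: [-9.5, 1.0, 8.1]
width: 0.0384
```

Request:
{"api": "arm_command", "payload": {
  "steps": [
    [[0,0,0],[0.7,-0.1,0],140],
    [[0,0,0],[0.7,-0.1,0],140]
  ]
}}

```text
clock: 14.65
position: [0.5155, -0.1369, 0.0519]
ee_rot: [-0.001, 0.997, -0.078, -0.005]
contact_force: [-10.1, 1.4, 8.1]
width: 0.0384
```

Request:
{"api": "arm_command", "payload": {
  "steps": [
    [[0,0,0],[0.7,-0.1,0],140],
    [[0,0,0],[0.7,-0.1,0],140]
  ]
}}

```text
clock: 14.9
position: [0.517, -0.1371, 0.0519]
ee_rot: [-0.001, 0.997, -0.078, -0.005]
contact_force: [-9.3, 2.1, 8.1]
width: 0.0384
```

Request:
{"api": "arm_command", "payload": {
  "steps": [
    [[0,0,0],[0.7,-0.1,0],140],
    [[0,0,0],[0.5,-0.1,0],140]
  ]
}}

```text
clock: 15.15
position: [0.5175, -0.1372, 0.0519]
ee_rot: [-0.001, 0.997, -0.078, -0.006]
contact_force: [-10.3, 0.8, 9.3]
width: 0.0382
```

Request:
{"api": "arm_command", "payload": {
  "steps": [
    [[0,0,0],[0.5,-0.1,0],140],
    [[0,0,0],[0.5,-0.1,0],140]
  ]
}}

```text
clock: 15.4
position: [0.5175, -0.1372, 0.0519]
ee_rot: [-0.001, 0.997, -0.078, -0.007]
contact_force: [-12.2, 2.2, 10.2]
width: 0.0382
```

Request:
{"api": "arm_command", "payload": {
  "steps": [
    [[0,0,0],[0.5,-0.1,0],140],
    [[0,0,0],[0.5,-0.1,0],140]
  ]
}}

```text
clock: 15.65
position: [0.5176, -0.1372, 0.0519]
ee_rot: [-0.001, 0.997, -0.078, -0.008]
contact_force: [-14.0, 1.8, 12.8]
width: 0.0385
```

Request:
{"api": "arm_command", "payload": {
  "steps": [
    [[0,0,0],[0.5,-0.1,0],140],
    [[0,0,0],[0,0,0],140]
  ]
}}

```text
clock: 15.9
position: [0.5175, -0.1372, 0.0519]
ee_rot: [-0.001, 0.997, -0.078, -0.008]
contact_force: [-14.0, 1.9, 13.3]
width: 0.0387
```

Run:
```python
from ov import *
overlay(B,"ov8",[])
print(tobed(telemetry.get_state()["position"]))
```

```text
[ -40.05523807 -118.34745525   51.86777435]
```

View pics/ov8_scene.png

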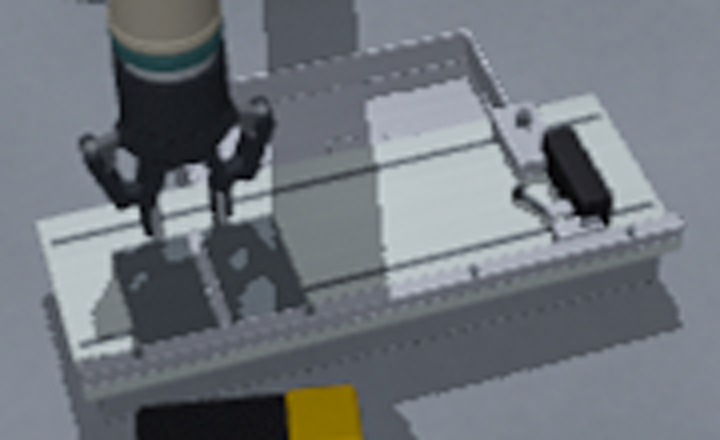

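View pics/ov8_top.png

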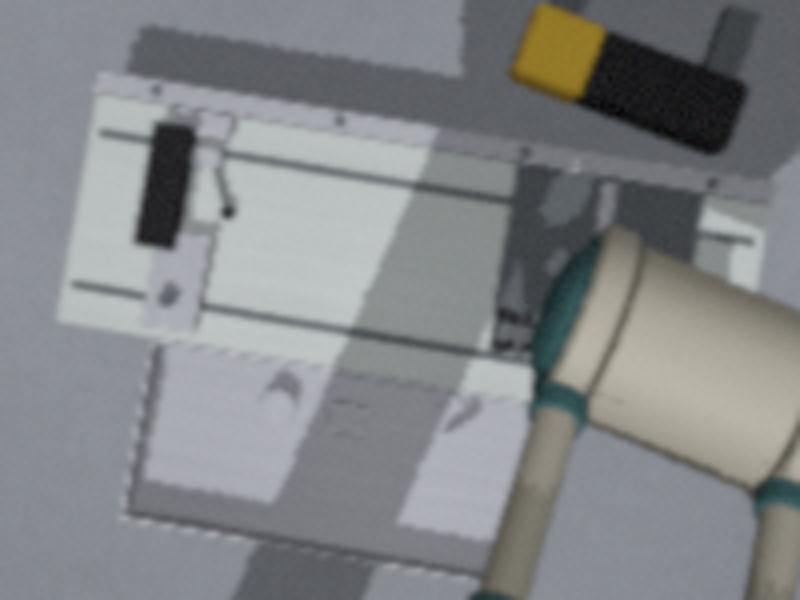

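The plate lies against the fence: motion has stopped and the force is rising. Now I go round to its -y edge with the jaws turned along bed x.

Request:
{"api": "arm_command", "payload": {
  "steps": [
    [[0,0,0],[-10,1.6,0],140],
    [[0,0,0],[-12,1.9,0],140],
    [[0,0,0],[0,0,40],120],
    [[0,0,0],[0,0,30],120],
    [[0,0,0.1745],[6.3,-11.6,0],120],
    [[0,0,0.1745],[6.3,-11.6,0],120],
    [[0,0,0.1745],[6.3,-11.6,0],120],
    [[0,0,0.1745],[6.3,-11.6,0],120],
    [[0,0,0.1745],[6.3,-11.6,0],120],
    [[0,0,0.1745],[6.3,-11.6,0],120],
    [[0,0,0.1745],[6.3,-11.6,0],120],
    [[0,0,0.1745],[6.3,-11.6,0],120],
    [[0,0,0.1748],[6.3,-11.6,0],120],
    [[0,0,0],[0,0,0],120]
  ]
}}

```text
clock: 17.75
position: [0.5607, -0.2409, 0.1222]
ee_rot: [0.001, 0.761, 0.648, 0.0]
contact_force: [-0.4, -0.4, 0.1]
width: 0.0451
```

Run:
```python
from ov import *
overlay(B,"ov9",BED+[(rect(-31,65,-177,-57,60),(0,0,0))])
s=telemetry.get_state();print(tobed(s["position"]),s["qpos"],s["ee_rot"])
```

```text
[  17.73658809 -213.17660056  122.10320999] [-5.19131284e-01  4.03161190e-01  1.59474361e+00  4.12333899e-04
  1.14416481e+00 -3.59147083e-01] [-2.88014182e-04  7.61403650e-01  6.48278019e-01  9.55937782e-05]
```

View pics/ov9_scene.png

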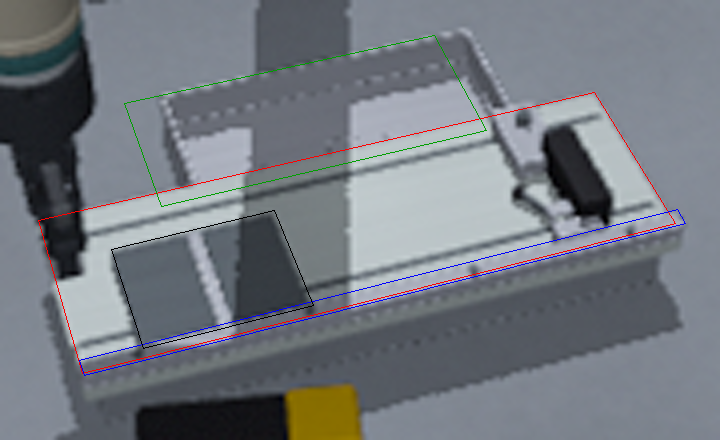

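View pics/ov9_top.png

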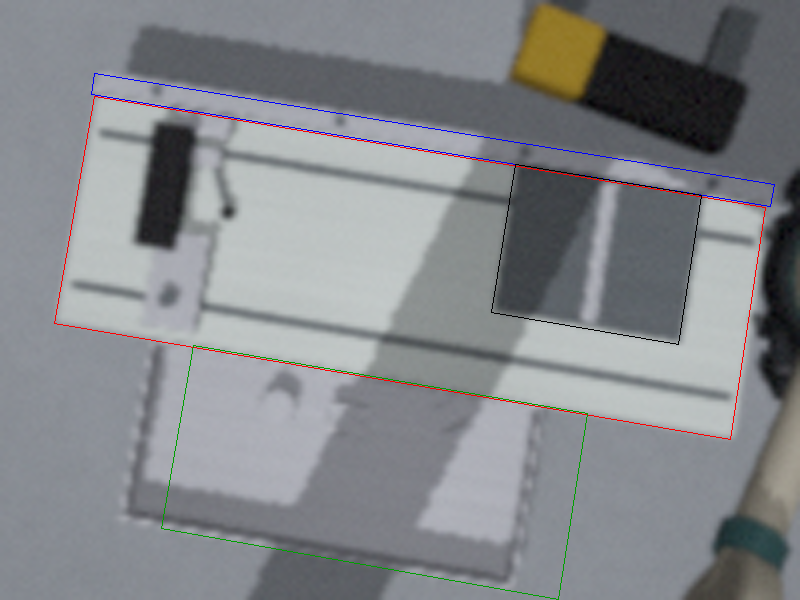

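The plate matches the model outline flush on the fence (y -177 to -57). I'll lower behind it and make contact.

Request:
{"api": "arm_command", "payload": {
  "steps": [
    [[0,0,0.004],[0,0,-35],120],
    [[0,0,0],[0,0,-25],120],
    [[0,0,0],[0,0,-8],120],
    [[0,0,0],[0,0,0],120],
    [[0,0,0],[0.9,5.9,0],120],
    [[0,0,0],[0.9,5.9,0],120],
    [[0,0,0],[0.5,3,0],120],
    [[0,0,0],[0.5,3,0],120],
    [[0,0,0],[0.3,2,0],120]
  ]
}}

```text
clock: 18.98
position: [0.5634, -0.2202, 0.0544]
ee_rot: [0.0, 0.759, 0.651, 0.0]
contact_force: [-0.2, 0.3, -0.5]
width: 0.0453
```

Request:
{"api": "arm_command", "payload": {
  "steps": [
    [[0,0,0],[0.3,2,0],120],
    [[0,0,0],[0.3,2,0],120],
    [[0,0,0],[0.3,2,0],120]
  ]
}}

```text
clock: 19.35
position: [0.5642, -0.2154, 0.0544]
ee_rot: [0.001, 0.759, 0.651, -0.001]
contact_force: [-0.8, -5.3, -1.2]
width: 0.0451
```

Request:
{"api": "arm_command", "payload": {
  "steps": [
    [[0,0,0],[0.3,2,0],120],
    [[0,0,0],[0.3,2,0],120],
    [[0,0,0],[0.3,2,0],120]
  ]
}}

```text
clock: 19.73
position: [0.5651, -0.209, 0.0543]
ee_rot: [0.0, 0.759, 0.651, -0.0]
contact_force: [-0.3, -3.7, -0.9]
width: 0.0457
```

Request:
{"api": "arm_command", "payload": {
  "steps": [
    [[0,0,0],[0.8,4.9,0],120],
    [[0,0,0],[0.8,4.9,0],120],
    [[0,0,0],[0.8,4.9,0],120],
    [[0,0,0],[0.8,5,0],120],
    [[0,0,0],[0.8,4.9,0],120],
    [[0,0,0],[0.8,4.9,0],120],
    [[0,0,0],[0.7,5,0],120],
    [[0,0,0],[0.8,4.9,0],120],
    [[0,0,0],[0.8,4.9,0],120],
    [[0,0,0],[0.8,5,0],120],
    [[0,0,0],[0.8,4.9,0],120],
    [[0,0,0],[0.7,4.9,0],120]
  ]
}}

```text
clock: 21.22
position: [0.5746, -0.149, 0.0543]
ee_rot: [0.0, 0.759, 0.651, 0.0]
contact_force: [-1.4, -4.6, -0.6]
width: 0.0455
```

Run:
```python
from ov import *
overlay(B,"ov10",BED[:2])
s=telemetry.get_state();print(tobed(s["position"]),s["contact_force"])
```

```text
[  18.08260875 -120.42708236   54.28778295] [-0.72704893 -2.06994337 -1.462573  ]
```

View pics/ov10_scene.png

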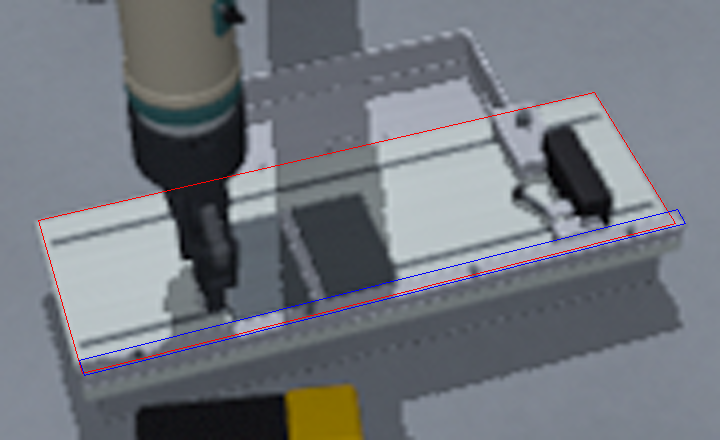

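View pics/ov10_top.png

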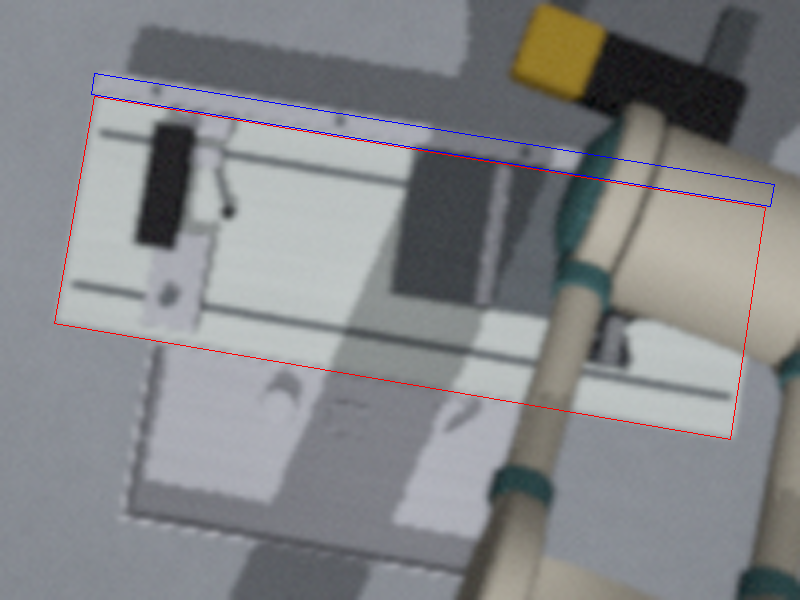

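Plate still runs along the fence (+y corners at top zoom (413,150) and (393,292)). Continuing.

Request:
{"api": "arm_command", "payload": {
  "steps": [
    [[0,0,0],[0.8,4.9,0],120],
    [[0,0,0],[0.8,4.9,0],120],
    [[0,0,0],[0.8,4.9,0],120],
    [[0,0,0],[0.8,5,0],120],
    [[0,0,0],[0.8,4.9,0],120],
    [[0,0,0],[0.8,4.9,0],120],
    [[0,0,0],[0.7,5,0],120],
    [[0,0,0],[0.8,4.9,0],120],
    [[0,0,0],[0.8,4.9,0],120],
    [[0,0,0],[0.8,5,0],120],
    [[0,0,0],[0.8,4.9,0],120],
    [[0,0,0],[0.7,4.9,0],120],
    [[0,0,0],[0.8,4.9,0],120],
    [[0,0,0],[0.8,4.9,0],120],
    [[0,0,0],[0.8,5,0],120],
    [[0,0,0],[0.8,4.9,0],120],
    [[0,0,0],[0.3,2,0],120],
    [[0,0,0],[0,0,0],120]
  ]
}}

```text
clock: 23.58
position: [0.5875, -0.068, 0.0543]
ee_rot: [-0.0, 0.759, 0.651, 0.0]
contact_force: [-0.3, -2.7, -0.1]
width: 0.0451
```

Run:
```python
from ov import *
overlay(B,"ov11",BED[:2])
s=telemetry.get_state();print(tobed(s["position"]),s["contact_force"])
```

```text
[ 18.27998341 -39.1447117   54.29957441] [-0.47638447 -1.98284308 -1.34429995]
```

View pics/ov11_top.png

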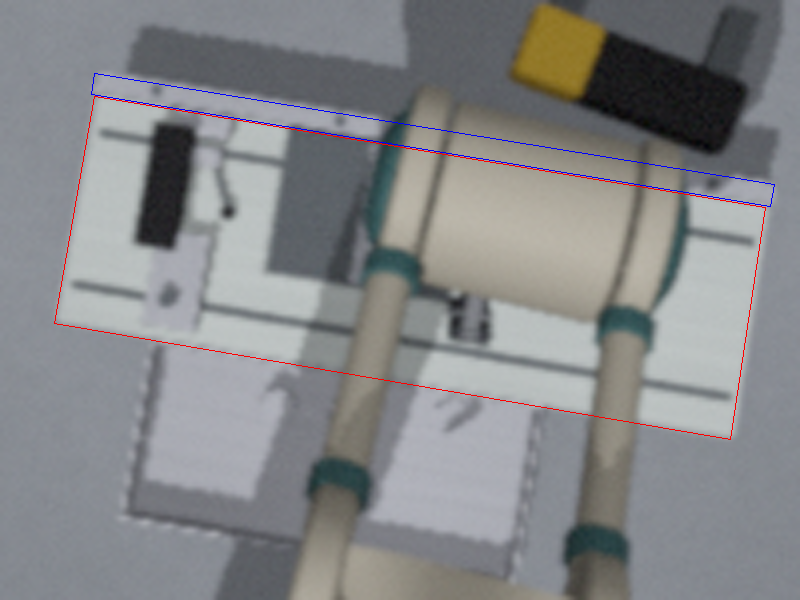

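Request:
{"api": "arm_command", "payload": {
  "steps": [
    [[0,0,0],[0.6,3.9,0],120],
    [[0,0,0],[0.6,3.9,0],120],
    [[0,0,0],[0.6,3.9,0],120],
    [[0,0,0],[0.5,3,0],120],
    [[0,0,0],[0.3,2,0],120],
    [[0,0,0],[0.3,2,0],120]
  ]
}}

```text
clock: 24.42
position: [0.5904, -0.0497, 0.0543]
ee_rot: [0.0, 0.759, 0.651, -0.0]
contact_force: [-1.2, -4.3, -1.0]
width: 0.0452
```

Request:
{"api": "arm_command", "payload": {
  "steps": [
    [[0,0,0],[0.3,2,0],120],
    [[0,0,0],[0.3,2,0],120]
  ]
}}

```text
clock: 24.68
position: [0.591, -0.0457, 0.0543]
ee_rot: [0.0, 0.759, 0.651, 0.0]
contact_force: [-0.3, -5.2, 0.2]
width: 0.0451
```

Request:
{"api": "arm_command", "payload": {
  "steps": [
    [[0,0,0],[0.3,1.5,0],120],
    [[0,0,0],[0.2,1.5,0],120]
  ]
}}

```text
clock: 24.92
position: [0.5915, -0.0428, 0.0543]
ee_rot: [0.0, 0.759, 0.651, -0.0]
contact_force: [-0.8, -4.6, -0.3]
width: 0.0454
```

Request:
{"api": "arm_command", "payload": {
  "steps": [
    [[0,0,0],[0.2,1.5,0],120],
    [[0,0,0],[0.2,1.5,0],120]
  ]
}}

```text
clock: 25.18
position: [0.5918, -0.04, 0.0543]
ee_rot: [0.0, 0.759, 0.651, -0.0]
contact_force: [-0.8, -5.6, -0.4]
width: 0.0451
```

Run:
```python
from ov import *
overlay(B,"ov12",BED[:2])
s=telemetry.get_state();print(tobed(s["position"]),s["contact_force"])
```

```text
[ 18.17524641 -10.63724374  54.31874748] [-0.79441882 -4.93097756 -0.71972431]
```

View pics/ov12_top.png

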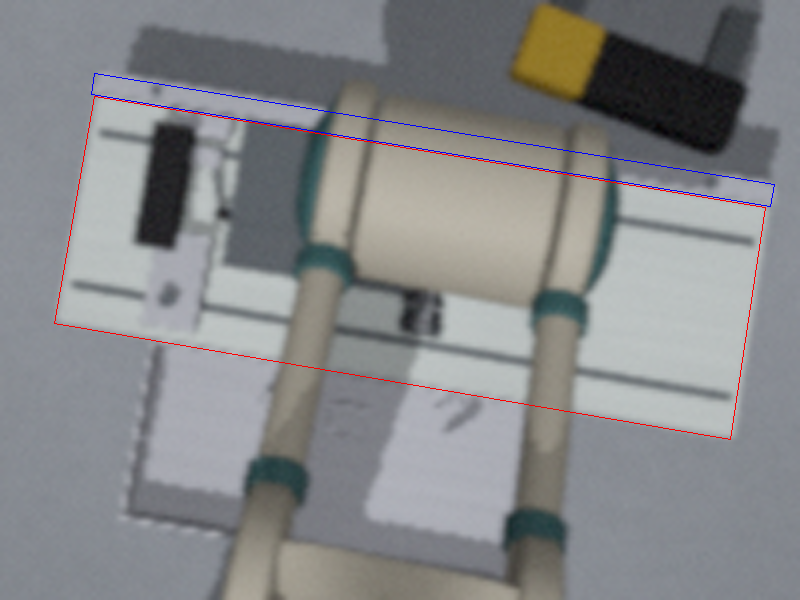

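The roller is being pushed (222,213), and about 8–10 mm is left to the stop. I'll creep in.

Request:
{"api": "arm_command", "payload": {
  "steps": [
    [[0,0,0],[0.2,1,0],120],
    [[0,0,0],[0.2,1,0],120],
    [[0,0,0],[0.1,1,0],120],
    [[0,0,0],[0.2,1,0],120]
  ]
}}

```text
clock: 25.78
position: [0.5923, -0.0362, 0.0543]
ee_rot: [0.0, 0.759, 0.651, -0.0]
contact_force: [-0.7, -6.6, -0.6]
width: 0.0455
```

Request:
{"api": "arm_command", "payload": {
  "steps": [
    [[0,0,0],[0.2,1,0],120],
    [[0,0,0],[0.1,1,0],120]
  ]
}}

```text
clock: 26.02
position: [0.5925, -0.0342, 0.0543]
ee_rot: [0.0, 0.759, 0.651, -0.001]
contact_force: [-0.6, -6.0, -0.8]
width: 0.0455
```

Request:
{"api": "arm_command", "payload": {
  "steps": [
    [[0,0,0],[0.2,1,0],120],
    [[0,0,0],[0.1,1,0],120]
  ]
}}

```text
clock: 26.28
position: [0.5928, -0.0323, 0.0543]
ee_rot: [0.0, 0.759, 0.651, -0.001]
contact_force: [-1.4, -5.6, -0.2]
width: 0.0452
```

Request:
{"api": "arm_command", "payload": {
  "steps": [
    [[0,0,0],[0.2,1,0],120]
  ]
}}

```text
clock: 26.4
position: [0.5928, -0.032, 0.0543]
ee_rot: [0.001, 0.759, 0.651, -0.001]
contact_force: [-2.3, -10.0, -0.1]
width: 0.0453
```

Request:
{"api": "arm_command", "payload": {
  "steps": [
    [[0,0,0],[0.1,0.7,0],120]
  ]
}}

```text
clock: 26.52
position: [0.5928, -0.0319, 0.0543]
ee_rot: [0.001, 0.759, 0.652, -0.002]
contact_force: [-3.1, -11.0, 0.5]
width: 0.045
```

Request:
{"api": "arm_command", "payload": {
  "steps": [
    [[0,0,0],[0.1,0.7,0],120],
    [[0,0,0],[0.1,0.7,0],120]
  ]
}}

```text
clock: 26.78
position: [0.5926, -0.0317, 0.0543]
ee_rot: [0.001, 0.758, 0.652, -0.003]
contact_force: [-3.8, -14.5, 0.7]
width: 0.0453
```

Request:
{"api": "arm_command", "payload": {
  "steps": [
    [[0,0,0],[0.1,0.7,0],120],
    [[0,0,0],[0,0,0],120]
  ]
}}

```text
clock: 27.02
position: [0.5925, -0.0316, 0.0543]
ee_rot: [0.002, 0.758, 0.652, -0.003]
contact_force: [-3.0, -13.5, 1.0]
width: 0.045
```

Run:
```python
from ov import *
overlay(B,"ov13",[])
s=telemetry.get_state();print(tobed(s["position"]),s["contact_force"],s["ee_rot"],s["moment"])
```

```text
[17.55203285 -2.3723072  54.30136627] [ -2.9092821  -14.64212479   0.10650936] [ 0.00148211  0.7584409   0.65173311 -0.00302702] [-2.3939688  0.5780328  0.0493579]
```

View pics/ov13_top.png

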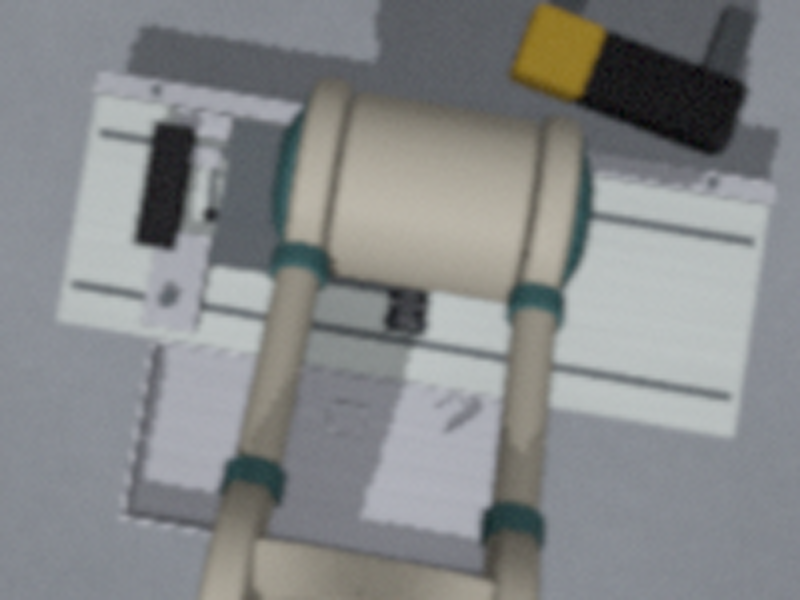

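View pics/ov13_scene.png

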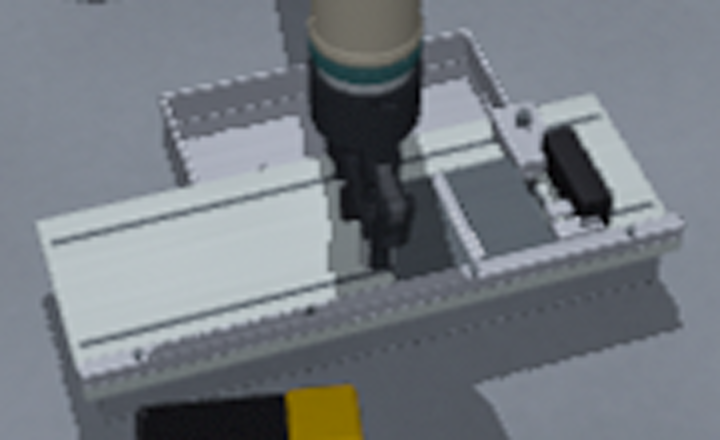

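Plate meets the stop: motion has stopped and the force has risen to 14 N, with the roller pressed in at (211,213). Now I go round for a squaring push on the -x edge.

Request:
{"api": "arm_command", "payload": {
  "steps": [
    [[0,0,0],[-1.6,-9.9,0],120],
    [[0,0,0],[-1.6,-9.9,0],120],
    [[0,0,0],[0,0,40],140],
    [[0,0,0],[0,0,30],140],
    [[0,0,-0.1745],[-7.2,10.8,0],140],
    [[0,0,-0.1745],[-7.2,10.8,0],140],
    [[0,0,-0.1745],[-7.2,10.8,0],140],
    [[0,0,-0.1745],[-7.2,10.8,0],140],
    [[0,0,-0.1745],[-7.2,10.8,0],140],
    [[0,0,-0.1745],[-7.2,10.8,0],140],
    [[0,0,-0.1745],[-7.2,10.8,0],140],
    [[0,0,-0.1745],[-7.2,10.8,0],140],
    [[0,0,-0.1745],[-7.2,10.8,0],140],
    [[0,0,0],[0,0,0],140]
  ]
}}

```text
clock: 28.88
position: [0.5253, 0.0504, 0.1245]
ee_rot: [-0.001, 0.997, -0.075, -0.0]
contact_force: [-0.0, 0.3, -0.7]
width: 0.0384
```

Run:
```python
from ov import *
overlay(B,"ov14",BED[:2]+[(rect(-31,65,6,126,60),(0,0,0))])
s=telemetry.get_state();print(tobed(s["position"]),s["position"],s["contact_force"],s["ee_rot"])
a=cv2.imread("pics/ov14_scene.png")[90:300,330:700]; cv2.imwrite("pics/z14.png",cv2.resize(a,None,fx=2.1,fy=2.1))
```

```text
[-60.54112818  67.44059167 124.50047886] [0.52617216 0.04952779 0.12450048] [-0.08847871 -0.63463467  0.05076029] [-1.95007051e-04  9.97188173e-01 -7.49370456e-02  3.86989535e-04]
```

View pics/ov14_top.png

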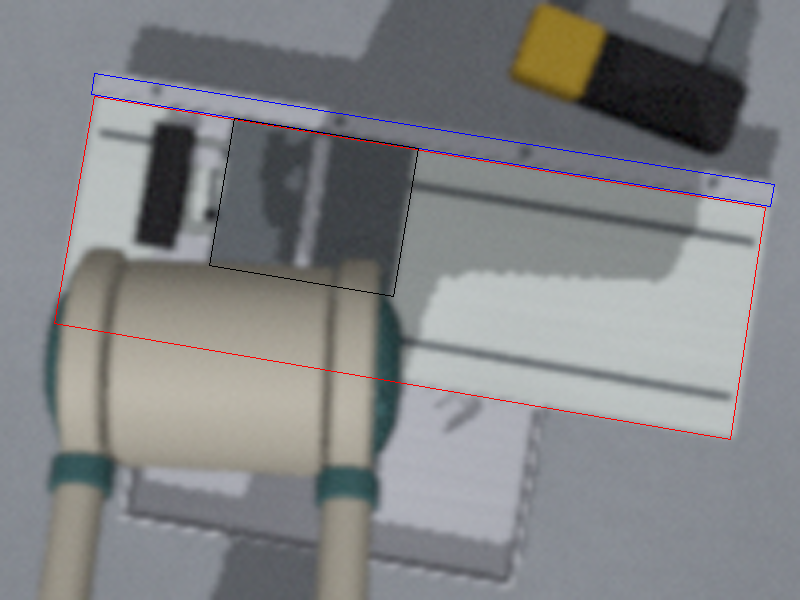

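View pics/z14.png

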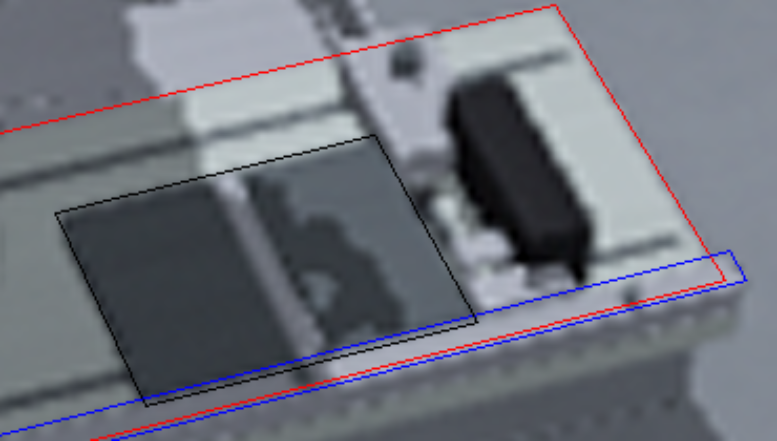

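Request:
{"api": "arm_command", "payload": {
  "steps": [
    [[0,0,-0.006],[0,0,-35],140],
    [[0,0,0],[0,0,-25],140],
    [[0,0,0],[0,0,-11],140],
    [[0,0,0],[0,0,0],140],
    [[0,0,0],[4,-0.6,0],140],
    [[0,0,0],[3,-0.5,0],140],
    [[0,0,0],[2,-0.3,0],140],
    [[0,0,0],[2,-0.3,0],140],
    [[0,0,0],[1,-0.2,0],140],
    [[0,0,0],[1,-0.1,0],140],
    [[0,0,0],[1,-0.2,0],140]
  ]
}}

```text
clock: 30.35
position: [0.5397, 0.0472, 0.0533]
ee_rot: [0.0, 0.997, -0.079, -0.0]
contact_force: [-0.1, -0.9, -1.0]
width: 0.0383
```

Request:
{"api": "arm_command", "payload": {
  "steps": [
    [[0,0,0],[1,-0.2,0],140],
    [[0,0,0],[1,-0.1,0],140]
  ]
}}

```text
clock: 30.6
position: [0.5418, 0.0469, 0.0533]
ee_rot: [0.0, 0.997, -0.079, -0.0]
contact_force: [-0.4, 0.6, -0.7]
width: 0.0381
```

Request:
{"api": "arm_command", "payload": {
  "steps": [
    [[0,0,0],[1,-0.2,0],140],
    [[0,0,0],[1,-0.1,0],140]
  ]
}}

```text
clock: 30.85
position: [0.5438, 0.0466, 0.0533]
ee_rot: [0.0, 0.997, -0.079, -0.0]
contact_force: [0.4, 0.2, -0.0]
width: 0.0387
```

Request:
{"api": "arm_command", "payload": {
  "steps": [
    [[0,0,0],[1,-0.2,0],140],
    [[0,0,0],[1,-0.1,0],140]
  ]
}}

```text
clock: 31.1
position: [0.5451, 0.0464, 0.0532]
ee_rot: [0.0, 0.997, -0.079, -0.001]
contact_force: [-2.8, -0.3, 2.1]
width: 0.0386
```

Request:
{"api": "arm_command", "payload": {
  "steps": [
    [[0,0,0],[0.7,-0.1,0],140],
    [[0,0,0],[0.7,-0.1,0],140]
  ]
}}

```text
clock: 31.35
position: [0.5452, 0.0463, 0.0531]
ee_rot: [0.0, 0.997, -0.079, -0.002]
contact_force: [-5.3, 0.2, 5.3]
width: 0.0387
```

Request:
{"api": "arm_command", "payload": {
  "steps": [
    [[0,0,0],[0.7,-0.1,0],140],
    [[0,0,0],[0.7,-0.1,0],140]
  ]
}}

```text
clock: 31.6
position: [0.5453, 0.0463, 0.053]
ee_rot: [-0.0, 0.997, -0.079, -0.003]
contact_force: [-7.8, 1.1, 5.9]
width: 0.0386
```

Request:
{"api": "arm_command", "payload": {
  "steps": [
    [[0,0,0],[0.7,-0.1,0],140],
    [[0,0,0],[0.7,-0.1,0],140]
  ]
}}

```text
clock: 31.85
position: [0.5454, 0.0463, 0.053]
ee_rot: [-0.0, 0.997, -0.079, -0.005]
contact_force: [-10.4, 1.0, 8.0]
width: 0.0386
```

Request:
{"api": "arm_command", "payload": {
  "steps": [
    [[0,0,0],[0.7,-0.1,0],140],
    [[0,0,0],[0,0,0],140]
  ]
}}

```text
clock: 32.1
position: [0.5453, 0.0463, 0.053]
ee_rot: [-0.0, 0.997, -0.079, -0.005]
contact_force: [-9.6, 1.6, 9.0]
width: 0.0385
```

Request:
{"api": "arm_command", "payload": {
  "steps": [
    [[0,0,0],[0.7,-0.1,0],140],
    [[0,0,0],[0.7,-0.1,0],140]
  ]
}}

```text
clock: 32.35
position: [0.5454, 0.0463, 0.0529]
ee_rot: [-0.0, 0.997, -0.079, -0.007]
contact_force: [-14.4, 2.1, 12.2]
width: 0.0385
```

Request:
{"api": "arm_command", "payload": {
  "steps": [
    [[0,0,0],[0.7,-0.1,0],140],
    [[0,0,0],[0.7,-0.1,0],140]
  ]
}}

```text
clock: 32.6
position: [0.5468, 0.0462, 0.0528]
ee_rot: [-0.0, 0.997, -0.079, -0.007]
contact_force: [-12.8, 2.5, 10.5]
width: 0.0382
```

Request:
{"api": "arm_command", "payload": {
  "steps": [
    [[0,0,0],[0.7,-0.1,0],140],
    [[0,0,0],[0,0,0],140]
  ]
}}

```text
clock: 32.85
position: [0.5468, 0.0462, 0.0528]
ee_rot: [-0.0, 0.997, -0.079, -0.007]
contact_force: [-14.0, 2.1, 11.5]
width: 0.0388
```

It broke loose and moved 1.4 mm, so there had been a gap. I'll press a little more to confirm.

Request:
{"api": "arm_command", "payload": {
  "steps": [
    [[0,0,0],[0.7,-0.1,0],140],
    [[0,0,0],[0.7,-0.1,0],140]
  ]
}}

```text
clock: 33.1
position: [0.5468, 0.0462, 0.0527]
ee_rot: [-0.0, 0.997, -0.079, -0.009]
contact_force: [-17.1, 3.6, 14.1]
width: 0.0387
```

Request:
{"api": "arm_command", "payload": {
  "steps": [
    [[0,0,0],[0.7,-0.1,0],140],
    [[0,0,0],[0.7,-0.1,0],140]
  ]
}}

```text
clock: 33.35
position: [0.5468, 0.0462, 0.0527]
ee_rot: [-0.0, 0.997, -0.079, -0.01]
contact_force: [-18.7, 2.7, 15.8]
width: 0.0384
```

Request:
{"api": "arm_command", "payload": {
  "steps": [
    [[0,0,0],[0.7,-0.1,0],140],
    [[0,0,0],[0,0,0],140]
  ]
}}

```text
clock: 33.6
position: [0.5469, 0.0462, 0.0527]
ee_rot: [-0.0, 0.997, -0.079, -0.011]
contact_force: [-18.9, 3.7, 17.0]
width: 0.0384
```

Flush at the fence: no motion up to 19 N, and the TCP's x agrees with the first fence contact. Now a final gentle push towards the stop.

Request:
{"api": "arm_command", "payload": {
  "steps": [
    [[0,0,0],[-12,1.9,0],140],
    [[0,0,0],[-12,1.9,0],140],
    [[0,0,0],[0,0,40],120],
    [[0,0,0],[0,0,30],120],
    [[0,0,0.1745],[6.7,-11.4,0],120],
    [[0,0,0.1745],[6.7,-11.4,0],120],
    [[0,0,0.1745],[6.7,-11.4,0],120],
    [[0,0,0.1745],[6.7,-11.4,0],120],
    [[0,0,0.1745],[6.7,-11.4,0],120],
    [[0,0,0.1745],[6.7,-11.4,0],120],
    [[0,0,0.1745],[6.7,-11.4,0],120],
    [[0,0,0.1745],[6.7,-11.4,0],120],
    [[0,0,0.1745],[6.7,-11.4,0],120],
    [[0,0,0],[0,0,0],120]
  ]
}}

```text
clock: 35.35
position: [0.595, -0.0551, 0.1233]
ee_rot: [0.001, 0.762, 0.647, 0.001]
contact_force: [-0.3, -0.2, -0.2]
width: 0.0456
```

Run:
```python
from ov import *
overlay(B,"ov15",[])
s=telemetry.get_state();print(tobed(s["position"]),s["position"],s["ee_rot"],2*np.arctan2(s["ee_rot"][2],s["ee_rot"][1])-np.pi/2)
```

```text
[ 22.51186193 -24.36344611 123.21394432] [ 0.59395319 -0.05406522  0.12321394] [2.08824654e-05 7.62099795e-01 6.47459550e-01 1.84259759e-04] -0.16230387904712784
```

View pics/ov15_scene.png

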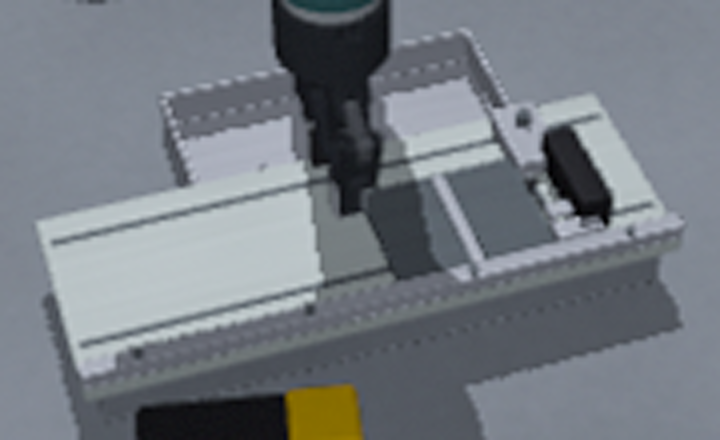

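Request:
{"api": "arm_command", "payload": {
  "steps": [
    [[0,0,0.005],[-4.9,0.8,-35],120],
    [[0,0,0],[0,0,-25],120],
    [[0,0,0],[0,0,-9],120],
    [[0,0,0],[0,0,0],120],
    [[0,0,0],[0.6,4,0],120],
    [[0,0,0],[0.6,4,0],120],
    [[0,0,0],[0.5,3,0],120],
    [[0,0,0],[0.3,2,0],120],
    [[0,0,0],[0.3,2,0],120],
    [[0,0,0],[0.2,1,0],120]
  ]
}}

```text
clock: 36.7
position: [0.5916, -0.0373, 0.0543]
ee_rot: [0.0, 0.759, 0.651, -0.0]
contact_force: [0.2, 0.6, -0.9]
width: 0.0452
```

Request:
{"api": "arm_command", "payload": {
  "steps": [
    [[0,0,0],[0.2,1,0],120],
    [[0,0,0],[0.1,1,0],120]
  ]
}}

```text
clock: 36.95
position: [0.5919, -0.0354, 0.0543]
ee_rot: [0.0, 0.76, 0.65, 0.0]
contact_force: [-0.3, -0.1, 0.2]
width: 0.0452
```

Request:
{"api": "arm_command", "payload": {
  "steps": [
    [[0,0,0],[0.2,1,0],120],
    [[0,0,0],[0.1,1,0],120]
  ]
}}

```text
clock: 37.2
position: [0.5922, -0.0334, 0.0543]
ee_rot: [0.0, 0.759, 0.651, 0.0]
contact_force: [-0.1, -0.3, -0.1]
width: 0.0455
```

Request:
{"api": "arm_command", "payload": {
  "steps": [
    [[0,0,0],[0.2,1,0],120],
    [[0,0,0],[0.1,1,0],120]
  ]
}}

```text
clock: 37.45
position: [0.5924, -0.0323, 0.0543]
ee_rot: [0.001, 0.759, 0.651, -0.001]
contact_force: [-0.4, -3.1, 0.3]
width: 0.0454
```

Request:
{"api": "arm_command", "payload": {
  "steps": [
    [[0,0,0],[0.2,1,0],120],
    [[0,0,0],[0.1,1,0],120]
  ]
}}

```text
clock: 37.7
position: [0.5925, -0.0316, 0.0543]
ee_rot: [0.001, 0.759, 0.651, -0.002]
contact_force: [-1.1, -8.4, 0.2]
width: 0.0451
```

Request:
{"api": "arm_command", "payload": {
  "steps": [
    [[0,0,0],[0.2,1,0],120],
    [[0,0,0],[0.1,1,0],120]
  ]
}}

```text
clock: 37.95
position: [0.5925, -0.0314, 0.0544]
ee_rot: [0.002, 0.759, 0.651, -0.003]
contact_force: [-2.1, -13.0, 1.7]
width: 0.0454
```

Request:
{"api": "arm_command", "payload": {
  "steps": [
    [[0,0,0],[0.1,0.7,0],120],
    [[0,0,0],[0,0,0],120]
  ]
}}

```text
clock: 38.2
position: [0.5925, -0.0314, 0.0544]
ee_rot: [0.003, 0.759, 0.651, -0.003]
contact_force: [-3.3, -13.6, 0.8]
width: 0.045
```

Firm contact at the same position as before. I'll back off clear and inspect.

Request:
{"api": "arm_command", "payload": {
  "steps": [
    [[0,0,0],[-1.6,-9.9,0],120],
    [[0,0,0],[-2,-12,0],120],
    [[0,0,0],[0,0,45],120],
    [[0,0,0],[0,0,50],120],
    [[0,0,0],[-40,-30,20],120],
    [[0,0,0],[-40,-40,20],120],
    [[0,0,0],[-40,-40,20],120],
    [[0,0,0],[-40,-40,10],120],
    [[0,0,0],[-40,-30,0],120],
    [[0,0,0],[0,0,0],120]
  ]
}}

```text
clock: 39.45
position: [0.3873, -0.23, 0.2196]
ee_rot: [0.0, 0.761, 0.649, -0.0]
contact_force: [0.9, 0.1, -0.3]
width: 0.0454
```

Run:
```python
from ov import *
overlay(B,"ov16",[])
s=telemetry.get_state();print(s["clock"],s["position"])
for th in ("spray_can","water_bottle","yoke"):
    c={}
    for n in P:
        r=finder.cut_out(n,th)
        if r: ys,xs=np.nonzero(r[0]["pixels"]); c[n]=np.round((xs.mean(),ys.mean()),1)
    print(th,c)
```

```text
39.55 [ 0.38968423 -0.22861038  0.21948769]
spray_can {'scene': array([416.5, 151.6]), 'top': array([180.8, 212.4])}
water_bottle {'scene': array([166.8, 224.6]), 'top': array([488.9, 242.2])}
yoke {'scene': array([277.4, 252.8]), 'top': array([388.7, 176.5])}
```

View pics/ov16_top.png

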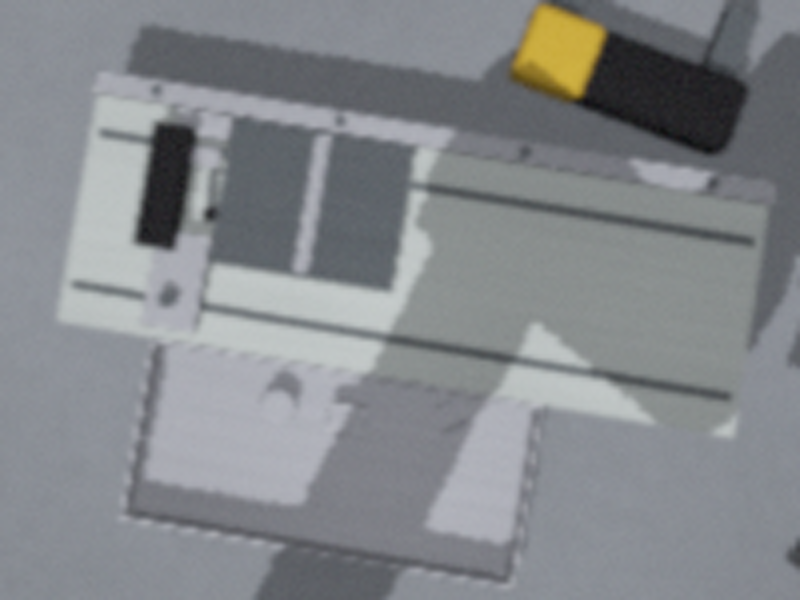

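View pics/ov16_scene.png

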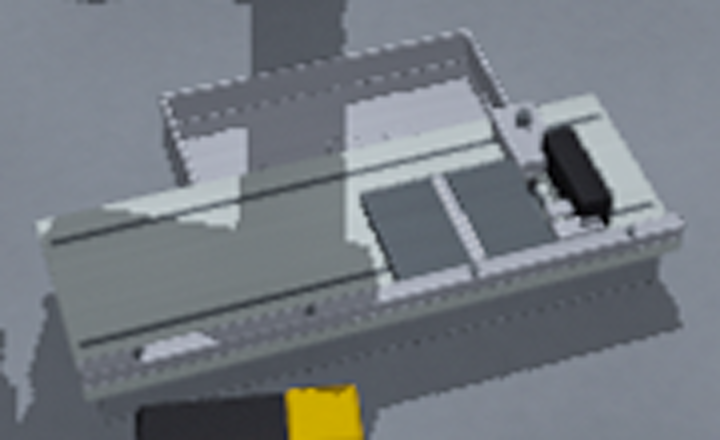

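The plate lies flush at the fence and the stop, with its corners at top zoom (230,115), (413,148), (393,290) and (213,263). The lever roller is in at (211,213), the offcuts are in the tray, and the bystanders' centroids are unchanged within 0.6 px. Handing in.

Run:
```python
from rig import manip,telemetry
print(manip.sign_off(), telemetry.get_state()["clock"])
```

```text
the job is handed in; nothing more can be done
the job is handed in; nothing more can be done
```

I swept the three offcuts into the catch tray first. Then I slid the plate slowly to the fence and the end stop, and handed the job in at about 39.6 s with the arm clear of everything.

**Sweeping:** the angle turned round one finger before it dropped over the edge. It was still in the tray afterwards, with the disc and the block.

**Plate seating:**
- **Pushes:** I pushed it to the fence, along to the stop, to the fence again, then to the stop again.
- **Fence:** the second fence push found and closed a gap of about 1.4 mm. The plate then held still at about 19 N.
- **Stop:** in the last push the plate held still at about 14 N, within 0.2 mm of the first stop contact.

**Last checks:**
- **Pictures:** both views show the plate flush on both sides, the switch roller pressed in and the bed clear.
- **Bystanders:** the can, bottle and yoke had moved no more than 0.6 px in the pictures, which is within measurement noise.
- **Not checked directly:** there is no reading of the lever angle, so "all the way in" rests on the firm stop contact and the pictures.
- **Disagreements:** the offcut detector was unreliable, so I located the offcuts by triangulating them by hand. The scene camera also disagreed with the top camera by about 2 mm.

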